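# Dry the hand printing blocks on the folding rack, then pack up

## Task

Dry the freshly washed printing blocks: fold the drying rack open until it snaps level, lay every block flat on it with the grip up, then turn the dryer dial from off to two dots and let it run for five seconds before turning it back to off. Then move every block to the cork mat, laid flat side by side with the grip up and none on top of another, fold the rack up again until it snaps home, and do not disturb the jars, tools and other things on the bench.

Things in the scene. Friction and masses are not known exactly. Their poses are not given: they have to be found in the camera images.
- block_red: hand printing block, lying flat: light wood body 100 x 56 x 20 mm (long side along its x) with a red grip ridge on top along its x, 80 mm long, 16 mm wide, its top 52 mm above the underside; origin at the centre of the underside, z up through the ridge; 0.16 kg. May be absent. Start: on the bench left of the rack
- block_blue: hand printing block, lying flat: light wood body 100 x 56 x 20 mm (long side along its x) with a blue grip ridge on top along its x, 80 mm long, 16 mm wide, its top 52 mm above the underside; origin at the centre of the underside, z up through the ridge; 0.16 kg. May be absent. Start: on the bench left of the rack
- block_yellow: hand printing block, lying flat: light wood body 100 x 56 x 20 mm (long side along its x) with a yellow grip ridge on top along its x, 80 mm long, 16 mm wide, its top 52 mm above the underside; origin at the centre of the underside, z up through the ridge; 0.16 kg. May be absent. Start: on the bench left of the rack
- rack: fixed foot of the folding drying rack: wooden base 250 (x) x 190 (y) x 10 mm, origin at the centre of its underside on the bench, with hinge posts up to 60 mm high at x +-121, y +80 mm. Its x runs along the hinge
- leaf (a joint): angle of the rack's white slatted leaf about the hinge. 0 = open: leaf level, as a shelf on the foot's y -68 to +70 mm; 1.78 rad (102 deg) = folded: leaf standing up and leaning 12 deg past upright towards the foot's +y. An over-centre spring (about 0.2 N m, centre at 0.89 rad) drives it to the nearer stop, where it stays; with its weight about 3 N at the bar lifts it. Starts folded
- rack_top (a point): centre of the leaf's upper face (moves with the leaf; 53 mm above the bench, z up, when open). The face is 220 mm along x and 142 mm along y inside a rim 7 mm high; three blocks fit side by side, lengthways along y, 72 mm apart
- rack_bar (a point): centre of the red round pull bar of the leaf: 12 mm thick, parallel to the hinge (along x), 140 mm long, 200 mm from the hinge axis, with a 40 mm clear gap between it and the leaf's rim. Pinched from above across its thickness it turns in the fingers
- rack_hinge (a point): centre of the hinge axis, 50 mm above the bench, fixed to the foot, axes as the foot: at leaf angle q the bar's centre is 200 mm from here, cos(q) of it towards the foot's -y and sin(q) of it up
- dryer: fixed green air dryer. Origin under the centre of its low control deck (100 x 110 mm, 45 mm high, carrying the dial); the fan housing, 140 x 260 x 120 mm high, stands behind it at x +90 to +230, y -230 to +30 mm
- dial (a joint): dryer dial, detented every 0.5 rad, turned clockwise seen from above as it grows: 0 = off (red line), 0.5 = one dot, 1.0 = two dots, 1.5 = three dots. Stops at -0.05 and 1.55; it springs to the nearest detent with up to about 0.1 N m
- dial_grip (a point): on the vertical dial axis, 75 mm above the bench, middle of the black grip bar: 50 mm long along this point's x, 16 mm wide, top 14 mm above and lower edge 20 mm below this point, on a disc of radius 31 mm; the white pointer end is this point's -x. The point turns with the dial; at off, its x is the dryer's x
- mat: fixed cork mat 270 (x) x 170 (y) x 5 mm on the bench right of the rack, origin at the centre of its underside
- mat_top (a point): centre of the mat's upper face, axes as the mat
- jar_indigo: bystander: closed jar, 60 mm wide, 85 mm high, blue cap
- jar_rust: bystander: closed jar, 60 mm wide, 85 mm high, brown cap
- bottle: bystander: bottle, 64 mm wide, 170 mm high
- brush: bystander: brush lying on the bench
- tape: bystander: yellow roll of tape, 100 mm wide, 25 mm high
- bowl: bystander: blue bowl, 120 mm wide, 45 mm high
- awl: bystander: long-handled awl lying on the bench
Mind the look-alikes: they are no part of the job. Leave any turquoise look-alike of the block_red alone.

How it is judged:
On the way, in this order (a step that is already met when the one before it is completed fails the run):
1. the rack is open (value of joint leaf below 0.08 rad), for 0.3 s.
2. every block lies flat on the open rack, the dial still off (value of joint leaf below 0.08 rad and x of block_red in the frame of rack_top between -0.1 and 0.1 m and y of block_red in the frame of rack_top between -0.06 and 0.06 m and z of block_red in the frame of rack_top between -0.008 and 0.012 m and angle between each of block_red, block_blue, block_yellow's own z axis and vertical below 0.15 rad and x of block_blue in the frame of rack_top between -0.1 and 0.1 m and y of block_blue in the frame of rack_top between -0.06 and 0.06 m and z of block_blue in the frame of rack_top between -0.008 and 0.012 m and x of block_yellow in the frame of rack_top between -0.1 and 0.1 m and y of block_yellow in the frame of rack_top between -0.06 and 0.06 m and z of block_yellow in the frame of rack_top between -0.008 and 0.012 m and value of joint dial below 0.15 rad), for 0.3 s.
3. the dial stands at two dots for 4 s with every block on the rack (value of joint leaf below 0.08 rad and x of block_red in the frame of rack_top between -0.1 and 0.1 m and y of block_red in the frame of rack_top between -0.06 and 0.06 m and z of block_red in the frame of rack_top between -0.008 and 0.012 m and angle between each of block_red, block_blue, block_yellow's own z axis and vertical below 0.15 rad and x of block_blue in the frame of rack_top between -0.1 and 0.1 m and y of block_blue in the frame of rack_top between -0.06 and 0.06 m and z of block_blue in the frame of rack_top between -0.008 and 0.012 m and x of block_yellow in the frame of rack_top between -0.1 and 0.1 m and y of block_yellow in the frame of rack_top between -0.06 and 0.06 m and z of block_yellow in the frame of rack_top between -0.008 and 0.012 m and value of joint dial between 0.85 and 1.15 rad), for 4 s.
4. the dial is back at off (value of joint dial below 0.15 rad), for 0.3 s.
5. every block lies flat on the mat (x of block_red in the frame of mat_top between -0.13 and 0.13 m and y of block_red in the frame of mat_top between -0.082 and 0.082 m and z of block_red in the frame of mat_top between -0.008 and 0.012 m and angle between each of block_red, block_blue, block_yellow's own z axis and vertical below 0.15 rad and x of block_blue in the frame of mat_top between -0.13 and 0.13 m and y of block_blue in the frame of mat_top between -0.082 and 0.082 m and z of block_blue in the frame of mat_top between -0.008 and 0.012 m and x of block_yellow in the frame of mat_top between -0.13 and 0.13 m and y of block_yellow in the frame of mat_top between -0.082 and 0.082 m and z of block_yellow in the frame of mat_top between -0.008 and 0.012 m and value of joint dial below 0.15 rad), for 0.3 s.
At the end, for the whole second after the job is handed in: every block lies flat on the mat, grip up (its centre inside the mat's edges, within 130 mm of the mat's centre along its length and 82 mm across, resting on the cork itself, tilted less than 0.15 rad) and at rest; the dial is at off (below 0.15 rad); the rack is folded home (leaf above 1.70 rad) (all of step 5 and value of joint leaf above 1.7 rad and linear speed of each of block_red, block_blue, block_yellow below 0.02 m/s); the robot touches nothing.
It fails at once if a bystander (jar, bottle, brush, tape, bowl or awl) is moved more than 5 cm (distance of any of jar_indigo, jar_rust, bottle, brush, tape, bowl, awl from where it was at the start of the episode above 0.05 m).
Of block_red, block_blue, block_yellow only 2 to 3 are there at a start; the rules pass over those that are not, and their reading is None.
At some moment in a run one of block_red, block_blue, block_yellow may be knocked a few centimetres aside while the robot is not near it.
Once in a run the grip may slacken for a moment while it holds something.
It also fails if it takes over 210 s, if anything falls off the work surface, if the arm or the gripper's body presses on something with over 40 N, if the wrist force passes 120 N, or if a joint passes its speed limit or range.

## Robot

A 7-joint arm with a two-finger parallel gripper is mounted at the origin on the work surface. World frame = base frame: x ahead of the robot, y to its left, z up, the work surface at z = 0. Lengths are in m, angles in rad, forces in N, time in s.
With the tool pointing down it reaches from about 0.425 to 0.95 m from the base axis. Payload 4.7 kg.
Tool frame: the origin (TCP) lies at the centre of the arm's flange, where the gripper is bolted on; the fingertips stand 173 mm ahead of it and the grasp point (between the pads) lies 155 mm ahead of it; x points along the fingers, y is the direction in which the jaws open and shut, and the axes are right-handed (so a half turn about x gives the same grasp; the last joint's range is limited). The gripper opens to 85 mm and grips with 20 to 120 N. Pads are 22 mm wide; open, the fingers measure 114 mm over their backs; the gripper's body (76 mm by 85 mm) begins 54 mm behind the grasp point. The pads swing forward as they close: fully open they stand 13 mm farther back than shut.
Start: joints at [1.145, 0.469, -0.049, 1.532, 0.024, 1.141, -0.082], TCP at [0.261, -0.623, 0.405] pointing down, gripper open.
Joint ranges: [-2.59, 2.59], [-0.33, 1.99], [-1.39, 1.29], [0.1, 2.45], [-1.04, 4.18], [0.21, 1.99], [-2.66, 2.66]. Speed limits (rad/s): [2.57, 2.57, 3.14, 3.14, 3.14, 3.14, 3.14].

## Interface

Orientations are given as a unit quaternion [w, x, y, z].
In Python, from workcell import ctrl gives the robot as it stands.
- The arm moves only by the tool drive_tool, never from a script. Its argument "moves" is one flat list of numbers, 7 for each row, row after row: the opening, from 0 (shut) to 1 (fully open), then the shift along the tool's x, y, z in m, then the turn, a rotation vector about the tool's x, y, z in rad. A call has 1 to 12 rows; each row is the pose to reach, as a shift and turn from the pose commanded when the call began, along the tool's axes at that moment; what a row does not reach only later rows make up. A row lasts 1/12 s, in which the tool goes at most 41.7 mm and 7.16 degrees, less where a joint would pass 70% of its speed; a pose out of reach is approached as far as the arm can. A call with a gripper value outside its range is refused whole. The fingers move at their own pace and stop on an object; "force" is the grip in N (left out, the last holds). Time passes only in rows, so rows that repeat a pose let the fingers close. It gives the time, the measured TCP pose, the force and the opening at its end, in the units of the state.
- ctrl.get_state(): the state, without advancing time (a new reading comes with each control period).
- ctrl.camera(name): name is "side" or "top"; returns a dict with "image" (420x560x3 uint8, red, green, blue), "z_map" (420x560 float32, m along the optical axis (not along the pixel's ray), 0 where there is no reading), "fx", "fy", "cx", "cy" (pixels), "distortion" ([k1, k2, p1, p2, k3] as OpenCV has them; the pictures are not rectified), "rvec" (rotation vector, rad) and "tvec" (3), from world to camera coordinates, as OpenCV has them. Camera axes: x right, y down, z forward; pixel columns grow to the right and rows downward; lengths in m; the calibration is good to about 2 mm. A picture is of the moment at which its call begins.
- ctrl.job_done(): hands the job in, once; it reports no verdict.
Trained networks look in the newest picture that a camera, given by its name, has taken for a name from the list of things; names that differ only in an ending like _2 or _b are one class to them, and where a whole thing is asked for, a point or a joint stands for the part that bears it (a point fixed in the world has none). Each returns a list of dicts, best first, with "score" (0 to 1); they miss things now and then, are a little off and sometimes report something else, mostly with a low value. They report only what shows in the picture. A call takes as long as a camera call. They do not tell look-alikes from the thing itself.
- ctrl.spot_in(camera, name): "pixel" ([column, row] in pixels, amid what is visible of it).
- ctrl.place_of(camera, name): "pixel" ([column, row] in pixels: a listed point, or the origin of a listed thing).
The state is a dict: "time": time; "joint_positions": joint angles; "joint_velocities": joint speeds; "joint_efforts": joint torques, N m; "position": TCP position; "ee_rot": TCP orientation; "contact_force": force on the tool from outside, world axes, zero at the start; "moment": the same for the moment, N m; "grip_width": finger opening in m.
Only numpy, scipy, OpenCV 4.12 (cv2) and the standard library are available. Lean on these libraries where they do the work, as an engineer would, in place of code of your own. Each camera call takes 0.05 s, during which the arm holds its last target. There are 200 camera calls.

## Working session

There is one attempt and no reset: what is moved stays moved. The work goes in short steps, Python scripts to look and compute and a tool call to move; the robot and the scene stay as the last step left them, time stands still between calls to the robot, and variables do not carry over. Pictures are saved under pics/ and viewed, about 12 in all and at most 16, crops included, and the job is handed in when it is done.

Besides the shell and the picture viewer there is one more tool, called after ">>>" as name(argument=value, ...), one argument or row to a line, values as JSON. drive_tool: Moves the arm, as the interface text tells. Its arguments: {"type":"object","properties":{"moves":{"type":"array","items":{"type":"number"}},"force":{"type":"number"}},"required":["moves"]}

```bash
ls; mkdir -p pics
cat > h.py <<'E'
import numpy as np, cv2
from scipy.spatial.transform import Rotation as R
from workcell import ctrl
def cam(n):
    c=ctrl.camera(n); c['R']=cv2.Rodrigues(np.array(c['rvec'],float))[0]; c['t']=np.array(c['tvec'],float).ravel()
    c['K']=np.array([[c['fx'],0,c['cx']],[0,c['fy'],c['cy']],[0,0,1.]]); c['d']=np.array(c['distortion'],float); return c
def save(c,f): cv2.imwrite('pics/'+f,c['image'][:,:,::-1])
def ray(c,px):
    u=cv2.undistortPoints(np.array([[px]],float),c['K'],c['d'])[0,0]
    return -c['R'].T@c['t'], c['R'].T@np.array([u[0],u[1],1.])
def atz(c,px,z):
    o,d=ray(c,px); return o+d*(z-o[2])/d[2]
def tri(c1,p1,c2,p2):
    o1,d1=ray(c1,p1);o2,d2=ray(c2,p2)
    s=np.linalg.lstsq(np.c_[d1,-d2],o2-o1,rcond=None)[0]
    a,b=o1+s[0]*d1,o2+s[1]*d2; return (a+b)/2,np.linalg.norm(a-b)
def cloud(c):
    h,w=c['z_map'].shape; g=np.mgrid[0:h,0:w]; uv=np.stack([g[1],g[0]],-1).reshape(-1,1,2).astype(float)
    u=cv2.undistortPoints(uv,c['K'],c['d'])[:,0]; z=c['z_map'].reshape(-1,1)
    P=(np.c_[u,np.ones(len(u))]*z-c['t'])@c['R']; P[z[:,0]==0]=np.nan; return P.reshape(h,w,3)
def st():
    s=ctrl.get_state(); return s
E
python3 - <<'E'
from h import *
s=st(); print({k:np.round(v,3) for k,v in s.items()})
C={n:cam(n) for n in('side','top')}
for n in C: save(C[n],n+'0.png'); print(n,-C[n]['R'].T@C[n]['t'], C[n]['fx'])
np.set_printoptions(precision=3,suppress=True)
for nm in ['block_red','block_blue','block_yellow','rack','rack_top','rack_bar','rack_hinge','dryer','dial_grip','mat','mat_top','jar_indigo','jar_rust','bottle','brush','tape','bowl','awl']:
    r={n:ctrl.place_of(n,nm) for n in C}
    print(nm,{n:[(np.round(x['pixel']).astype(int).tolist(),round(x['score'],2)) for x in r[n][:3]] for n in C}, *( tri(C['side'],r['side'][0]['pixel'],C['top'],r['top'][0]['pixel']) if r['side'] and r['top'] else ''))
E
```

```text
pics
{'time': np.float64(0.0), 'joint_positions': array([ 1.145,  0.469, -0.049,  1.534,  0.024,  1.141, -0.082]), 'joint_velocities': array([-0.001, -0.   ,  0.   , -0.001,  0.001, -0.002,  0.001]), 'joint_efforts': array([ 0.0000e+00, -5.1031e+01, -4.7000e-02, -2.3772e+01,  1.1000e-02,
        7.0000e-03, -0.0000e+00]), 'position': array([ 0.261, -0.622,  0.404]), 'ee_rot': array([-0.139, -0.693, -0.14 ,  0.693]), 'contact_force': array([ 0.296, -0.205, -0.076]), 'moment': array([-0.012, -0.008,  0.001]), 'grip_width': np.float64(0.085)}
side [0.34626365 0.87479852 0.950434  ] 457.18998106700496
top [ 0.2752087  -0.02407295  1.17455216] 401.86163187310467
block_red {'side': [([340, 408], 0.98), ([264, 389], 0.6)], 'top': [([189, 222], 0.81), ([119, 228], 0.65), ([112, 278], 0.63)]} [ 0.375  0.339 -0.207] 0.23631956814574398
block_blue {'side': [], 'top': []}
block_yellow {'side': [([210, 344], 0.91)], 'top': [([149, 182], 0.84)]} [0.575 0.385 0.008] 0.000651270072422645
rack {'side': [([253, 214], 0.68)], 'top': [([282, 188], 0.98), ([393, 145], 0.38)]} [ 0.564 -0.022  0.018] 0.004
[... 1051 characters left out ...]
[([165, 138], 0.74)]} [0.72  0.348 0.004] 0.004906731024130798
bottle {'side': [([271, 125], 0.64), ([316, 261], 0.54)], 'top': [([438, 178], 0.65)]} [ 0.604 -0.501 -0.002] 0.005348889261051006
brush {'side': [([236, 142], 0.91), ([333, 340], 0.48)], 'top': [([396, 144], 0.93)]} [ 0.705 -0.368  0.008] 0.013908660598679895
tape {'side': [([346, 185], 0.79), ([331, 341], 0.65)], 'top': [([342, 270], 0.78)]} [ 0.318 -0.197  0.02 ] 0.011813336235922723
bowl {'side': [([334, 338], 0.7), ([271, 307], 0.17)], 'top': [([218, 163], 0.75), ([161, 272], 0.59)]} [0.461 0.239 0.034] 0.3589872454170958
awl {'side': [([316, 262], 0.92)], 'top': [([238, 250], 0.87)]} [0.372 0.106 0.006] 0.009876526354307729
```

View pics/side0.png

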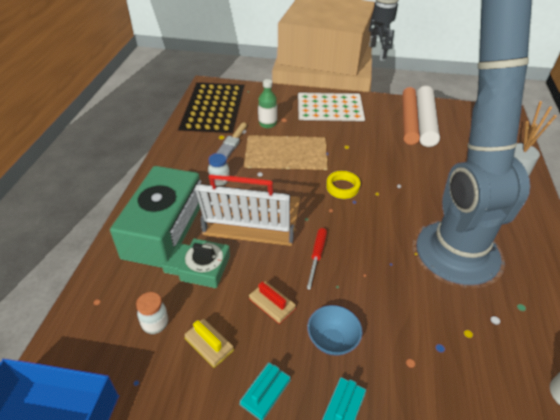

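View pics/top0.png

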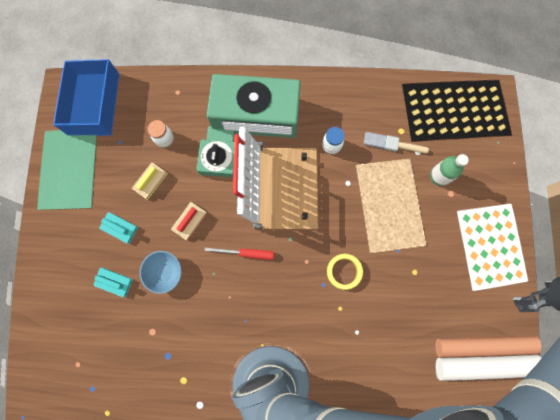

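Pictures 1 and 2 show the following:
- **Blocks:** red is at top (187,220) and yellow at (149,181). There is no blue block. The two turquoise look-alikes are at (118,228) and (112,282).
- **Rack:** folded, with its bar at top (238,165).
- **Other targets:** the dial is at (215,156) and the mat at (391,205).

Next I'll measure poses from depth and colour.

```bash
cat >> h.py <<'E'
np.set_printoptions(precision=4,suppress=True)
def seg(c,name,P=None):
    hsv=cv2.cvtColor(c['image'],cv2.COLOR_RGB2HSV).astype(int); H,S,V=hsv[...,0],hsv[...,1],hsv[...,2]
    if name=='red': return ((H<5)|(H>174))&(S>170)&(V>90)
    if name=='yellow': return (H>24)&(H<34)&(S>170)&(V>110)
def obj(c,name,box,zr):
    P=cloud(c); m=seg(c,name); 
    with np.errstate(invalid='ignore'):
        for i in range(2): m&=(P[...,i]>box[i][0])&(P[...,i]<box[i][1])
        m&=(P[...,2]>zr[0])&(P[...,2]<zr[1])
    Q=P[m]; 
    if len(Q)<8: return None
    (cx,cy),(w,h),a=cv2.minAreaRect(Q[:,:2].astype(np.float32)); 
    yaw=np.deg2rad(a if w>h else a+90); yaw=(yaw+np.pi/2)%np.pi-np.pi/2
    return dict(n=len(Q),c=np.array([cx,cy]),med=np.median(Q,0),size=sorted([w,h]),yaw=round(float(yaw),3),zmax=np.percentile(Q[:,2],95))
def go(xyz,jawyaw,s=None,grasp=True):
    """shift/turn in tool axes to bring grasp point to xyz, tool down, jaw (tool y) along world yaw jawyaw (mod pi)"""
    s=s or st(); q=np.array(s['ee_rot']); R0=R.from_quat(q[[1,2,3,0]]).as_matrix(); p=np.array(s['position'])
    best=None
    for k in(0,1):
        a=jawyaw+k*np.pi; y=np.array([np.cos(a),np.sin(a),0]); x=np.array([0,0,-1.]); M=np.c_[x,y,np.cross(x,y)]
        rv=R.from_matrix(R0.T@M).as_rotvec()
        if best is None or np.linalg.norm(rv)<np.linalg.norm(best): best=rv
    T=np.array(xyz)+np.array([0,0,.155 if grasp else 0])
    return R0.T@(T-p),best
E
python3 - <<'E'
from h import *
for n in('side','top'):
    c=cam(n); P=cloud(c); print(n)
    print(' red',obj(c,'red',[(.35,.55),(.18,.38)],(.02,.07)))
    print(' yel',obj(c,'yellow',[(.5,.65),(.3,.48)],(.02,.07)))
    print(' bar',obj(c,'red',[(.4,.75),(.0,.2)],(.2,.3)))
    # bench height, mat, base outlines
    hsv=cv2.cvtColor(c['image'],cv2.COLOR_RGB2HSV).astype(int)
    for nm,m in dict(mat=(hsv[...,0]>10)&(hsv[...,0]<22)&(hsv[...,2]>145)&(P[...,2]<.02)&(P[...,1]<-.25)&(P[...,1]>-.46)&(P[...,0]<.68)&(P[...,0]>.38),
        base=(hsv[...,0]<22)&(hsv[...,2]>110)&(P[...,2]<.03)&(P[...,2]>0.00)&(P[...,1]<.05)&(P[...,1]>-.16)&(P[...,0]<.75)&(P[...,0]>.4)).items():
        k=cv2.morphologyEx(m.astype(np.uint8),cv2.MORPH_OPEN,np.ones((3,3)))>0; Q=P[k]
        r=cv2.minAreaRect(Q[:,:2].astype(np.float32)); print(' ',nm,len(Q),np.round(r[0],4),np.round(r[1],4),round(r[2],1),np.median(Q[:,2]))
    g=(np.abs(P[...,0]-.65)<.04)&(np.abs(P[...,1]-.17)<.04)&(P[...,2]>.055); dk=g&(hsv[...,2]<70)&(P[...,2]>.07); wh=g&(hsv[...,2]>170)&(hsv[...,1]<50)
    Q=P[dk]; print(' dial dark',len(Q),Q.mean(0),cv2.minAreaRect(Q[:,:2].astype(np.float32))); W=P[wh]; print(' white',len(W),W.mean(0),cv2.minEnclosingCircle(W[:,:2].astype(np.float32)))
    bench=P[(P[...,0]>.4)&(P[...,0]<.6)&(P[...,1]>-.25)&(P[...,1]<-.2)]; print(' bench z',np.median(bench[:,2]))
    save(c,n+'1.png')
s=st(); print(go([.567,.094,.30],np.pi/2,s))
im=cv2.imread('pics/top1.png')[110:300,80:320]; cv2.imwrite('pics/crop1.png',cv2.resize(im,None,fx=3,fy=3,interpolation=cv2.INTER_CUBIC))
E
```

```text
side
 red {'n': 267, 'c': array([0.4599, 0.2548]), 'med': array([0.4583, 0.258 , 0.05  ]), 'size': [0.014335489831864834, 0.07827331125736237], 'yaw': -0.578, 'zmax': np.float64(0.05453490929706286)}
 yel {'n': 371, 'c': array([0.5785, 0.3787]), 'med': array([0.577 , 0.3879, 0.051 ]), 'size': [0.026045940816402435, 0.07929541170597076], 'yaw': -0.597, 'zmax': np.float64(0.05461165609280344)}
 bar {'n': 324, 'c': array([0.5646, 0.0927]), 'med': array([0.5524, 0.0943, 0.2491]), 'size': [0.014803724363446236, 0.1514044553041458], 'yaw': 0.009, 'zmax': np.float64(0.2530940607490512)}
  mat 2611 [ 0.5232 -0.3517] [0.2751 0.192 ] 7.2 0.005514120568285847
  base 1052 [ 0.5633 -0.0372] [0.2414 0.1751] 0.4 0.010397439480687339
 dial dark 127 [0.648  0.1815 0.0822] ((0.6472901105880737, 0.17919328808784485), (0.015134000219404697, 0.04709624499082565), 83.63382720947266)
 white 0 [nan nan nan] ((0.0, 0.0), 0.0)
 bench z 0.0006103013958288512
top
 red {'n': 64, 'c': array([0.4549, 0.248 ]), 'med': array([0.4541, 0.2485, 0.0483]), 'size': [0.005573228467255831, 0.07089956104755402], 'yaw': -0.584, 'zmax': np.float64(0.05310497277731515)}
 yel None
 bar {'n': 77, 'c': array([0.5612, 0.0853]), 'med': array([0.5453, 0.0886, 0.2501]), 'size': [0.01123521663248539, 0.14508552849292755], 'yaw': 0.012, 'zmax': np.float64(0.25357472884973786)}
  mat 6379 [ 0.5301 -0.355 ] [0.2099 0.2998] 90.0 0.003783807557076252
  base 4616 [ 0.5677 -0.0403] [0.2571 0.1766] 0.6 0.009555313262151779
 dial dark 66 [0.6471 0.1719 0.0849] ((0.6452561020851135, 0.1742982268333435), (0.015282412990927696, 0.043213047087192535), 88.70186614990234)
 white 26 [0.6474 0.1765 0.0834] ((0.648828387260437, 0.17421789467334747), 0.029752731323242188)
 bench z -0.0006365007753704393
(array([-0.0503, -0.5425, -0.5593]), array([ 0.3968, -0.    , -0.0001]))<stdin>:14: RuntimeWarning: Mean of empty slice.
  ret = um.true_divide(
```

View pics/crop1.png

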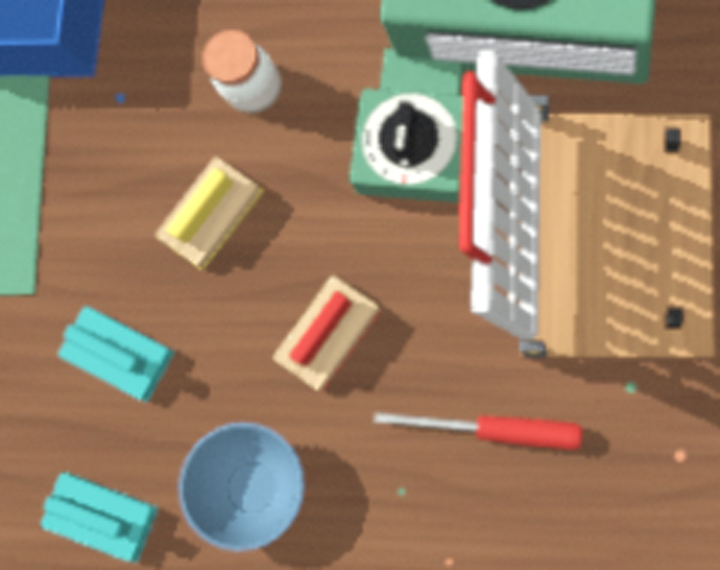

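Picture 3 (3x crop of top) shows the dial pointer on the red line, toward the robot, so it is off. The rack hinge is on the left, so the leaf opens toward −y. The measured bar is at about (0.563, 0.091, 0.247), which agrees with the hinge at y 0.049. I'll move above the bar.

>>> drive_tool(
  moves=[1, -0.05, 0, 0, 0, 0, 0, 1, -0.05, -0.04, -0.04, 0.05, 0, 0, 1, -0.05, -0.543, -0.563, 0.397, 0, 0, 1, -0.05, -0.543, -0.563, 0.397, 0, 0, 1, -0.05, -0.543, -0.563, 0.397, 0, 0, 1, -0.05, -0.543, -0.563, 0.397, 0, 0, 1, -0.05, -0.543, -0.563, 0.397, 0, 0, 1, -0.05, -0.543, -0.563, 0.397, 0, 0, 1, -0.05, -0.543, -0.563, 0.397, 0, 0, 1, -0.05, -0.543, -0.563, 0.397, 0, 0, 1, -0.05, -0.543, -0.563, 0.397, 0, 0, 1, -0.05, -0.543, -0.563, 0.397, 0, 0],
)

```text
time: 3.0
position: [0.442, -0.1998, 0.4542]
ee_rot: [0.0, 0.707, -0.0, -0.707]
contact_force: [0.4, -1.5, -0.8]
grip_width: 0.0855
```

```bash
python3 -c "
from h import *
s=st();print(s['position'],s['ee_rot'],go([.563,.091,.30],np.pi/2,s))"
```

```text
[ 0.442  -0.1998  0.4542] [ 0.0001  0.7074 -0.0004 -0.7068] (array([-0.0009, -0.2909, -0.1209]), array([-0.0004, -0.0009, -0.0007]))
```

>>> drive_tool(
  moves=[1, 0, -0.29, -0.12, 0, 0, 0, 1, 0, -0.29, -0.12, 0, 0, 0, 1, 0, -0.29, -0.12, 0, 0, 0, 1, 0, -0.29, -0.12, 0, 0, 0, 1, 0, -0.29, -0.12, 0, 0, 0, 1, 0, -0.29, -0.12, 0, 0, 0, 1, 0, -0.29, -0.12, 0, 0, 0, 1, 0, -0.29, -0.12, 0, 0, 0, 1, 0, -0.29, -0.12, 0, 0, 0, 0.7, 0.02, -0.291, -0.12, 0, 0, 0, 0.7, 0.05, -0.291, -0.12, 0, 0, 0, 0.7, 0.05, -0.291, -0.12, 0, 0, 0],
)

```text
time: 4.0
position: [0.5602, 0.0878, 0.3988]
ee_rot: [-0.001, -0.704, 0.001, 0.71]
contact_force: [-0.7, -0.3, -1.4]
grip_width: 0.06
```

>>> drive_tool(
  moves=[0.5, 0, 0, 0, 0, 0, 0, 0, 0, 0, 0, 0, 0, 0, 0, 0, 0, 0, 0, 0, 0, 0, 0, 0, 0, 0, 0, 0, 0, 0, 0, 0, 0, 0, 0, 0, 0, 0, 0, 0, 0, 0],
  force=30,
)

```text
time: 4.5
position: [0.5621, 0.0899, 0.4054]
ee_rot: [-0.0, 0.708, 0.001, -0.706]
contact_force: [-0.2, 1.6, 5.3]
grip_width: 0.0109
```

Run:
```python
from h import *
s=st();print(s['position'],s['grip_width'],s['contact_force'])
for n in('side','top'):
    c=cam(n); print(obj(c,'red',[(.4,.75),(.0,.2)],(.2,.3)))
    save(c,n+'2.png')
im=cv2.imread('pics/side2.png')[100:300,110:400]; cv2.imwrite('pics/crop2.png',cv2.resize(im,None,fx=2.5,fy=2.5,interpolation=cv2.INTER_CUBIC))
```

```text
[0.5621 0.0899 0.4054] 0.010882418113022877 [-0.2162  1.6208  5.2909]
{'n': 267, 'c': array([0.5636, 0.1087]), 'med': array([0.5387, 0.0936, 0.249 ]), 'size': [0.04435165226459503, 0.1505453735589981], 'yaw': 0.037, 'zmax': np.float64(0.2531077456207833)}
None
```

View pics/crop2.png

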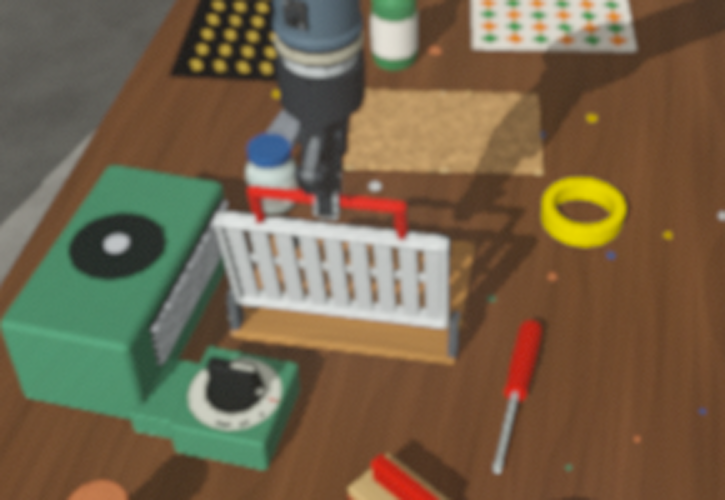

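Picture 4 shows the fingers pinching the bar at its middle (crop about (325,205)), width 10.9 mm. Now I'll swing it along the arc.

>>> drive_tool(
  moves=[0, -0.003, 0.016, 0, 0, 0, 0, 0, -0.004, 0.032, 0, 0, 0, 0, 0, -0.004, 0.046, 0, 0, 0, 0, 0, -0.003, 0.062, 0, 0, 0, 0, 0, -0.0015, 0.076, 0, 0, 0, 0, 0, 0.002, 0.091, 0, 0, 0, 0, 0, 0.006, 0.105, 0, 0, 0, 0, 0, 0.0114, 0.12, 0, 0, 0, 0, 0, 0.0174, 0.132, 0, 0, 0, 0, 0, 0.024, 0.145, 0, 0, 0, 0, 0, 0.032, 0.156, 0, 0, 0, 0, 0, 0.04, 0.1675, 0, 0, 0, 0],
)

```text
time: 5.6
position: [0.5635, -0.0789, 0.3646]
ee_rot: [-0.0, 0.71, 0.0, -0.704]
contact_force: [7.8, 2.3, -2.5]
grip_width: 0.0109
```

>>> drive_tool(
  moves=[0, 0.009, 0.0105, 0, 0, 0, 0, 0, 0.0205, 0.022, 0, 0, 0, 0, 0, 0.031, 0.031, 0, 0, 0, 0, 0, 0.044, 0.04, 0, 0, 0, 0, 0, 0.056, 0.048, 0, 0, 0, 0, 0, 0.07, 0.055, 0, 0, 0, 0, 0, 0.083, 0.061, 0, 0, 0, 0, 0, 0.096, 0.065, 0, 0, 0, 0, 0, 0.112, 0.069, 0, 0, 0, 0, 0, 0.1275, 0.072, 0, 0, 0, 0, 0, 0.143, 0.074, 0, 0, 0, 0, 0, 0.154, 0.074, 0, 0, 0, 0],
)

```text
time: 6.6
position: [0.5645, -0.1512, 0.2112]
ee_rot: [-0.0, 0.71, 0.001, -0.705]
contact_force: [-7.1, 5.0, 49.2]
grip_width: 0.0107
```

>>> drive_tool(
  moves=[0, 0, 0, 0, 0, 0, 0, 0, 0, 0, 0, 0, 0, 0, 0.4, 0, 0, 0, 0, 0, 0, 0.4, 0, 0, 0, 0, 0, 0, 0.4, 0, 0, 0, 0, 0, 0, 0.4, -0.03, 0, 0, 0, 0, 0, 0.5, -0.06, 0, 0, 0, 0, 0, 0.6, -0.1, 0, 0, 0, 0, 0, 0.6, -0.14, 0, 0, 0, 0, 0, 0.6, -0.14, 0, 0, 0, 0, 0],
)

```text
time: 7.43
position: [0.5637, -0.1529, 0.3578]
ee_rot: [0.001, 0.712, -0.002, -0.702]
contact_force: [1.1, 1.2, 0.9]
grip_width: 0.0511
```

Run:
```python
from h import *
s=st();print(s['position'],s['grip_width'],s['contact_force'])
C={n:cam(n) for n in('side','top')}
for n,c in C.items():
    save(c,n+'3.png')
    print(' red',obj(c,'red',[(.35,.55),(.18,.38)],(.02,.07)))
    print(' yel',obj(c,'yellow',[(.5,.65),(.3,.48)],(.04,.07)))
    print(' bar',obj(c,'red',[(.4,.75),(-.25,-.05)],(.02,.1)))
for nm in ['rack_top','rack_bar','rack_hinge','block_red','block_yellow']:
    r={n:ctrl.place_of(n,nm) for n in C}
    print(nm,{n:[(np.round(x['pixel']).astype(int).tolist(),round(x['score'],2)) for x in r[n][:3]] for n in C}, *( tri(C['side'],r['side'][0]['pixel'],C['top'],r['top'][0]['pixel']) if r['side'] and r['top'] else ''))
P=cloud(C['top']); hsv=cv2.cvtColor(C['top']['image'],cv2.COLOR_RGB2HSV).astype(int)
m=(hsv[...,1]<60)&(hsv[...,2]>130)&(P[...,2]>.04)&(P[...,2]<.075)&(np.abs(P[...,0]-.565)<.14)&(np.abs(P[...,1]+.04)<.11)
Q=P[m];print(len(Q),np.median(Q,0),cv2.minAreaRect(Q[:,:2].astype(np.float32)))
im=cv2.imread('pics/top3.png')[110:300,80:320]; cv2.imwrite('pics/crop3.png',cv2.resize(im,None,fx=3,fy=3,interpolation=cv2.INTER_CUBIC))
print(go([.457,.251,.20],-.58+np.pi/2,s))
```

```text
[ 0.5637 -0.1529  0.3578] 0.05112495854834135 [1.1062 1.2271 0.8664]
 red {'n': 274, 'c': array([0.4326, 0.2311]), 'med': array([0.4311, 0.2339, 0.0497]), 'size': [0.015236129984259605, 0.07940912246704102], 'yaw': -0.577, 'zmax': np.float64(0.05439354973053802)}
 yel {'n': 284, 'c': array([0.5814, 0.3828]), 'med': array([0.5787, 0.3864, 0.052 ]), 'size': [0.016278602182865143, 0.07981278002262115], 'yaw': -0.576, 'zmax': np.float64(0.05522338844712484)}
 bar {'n': 201, 'c': array([ 0.5691, -0.1372]), 'med': array([ 0.5661, -0.1461,  0.0547]), 'size': [0.03924214094877243, 0.1483069211244583], 'yaw': -0.004, 'zmax': np.float64(0.05858829021020039)}
 red {'n': 64, 'c': array([0.4284, 0.224 ]), 'med': array([0.429 , 0.2224, 0.0492]), 'size': [0.006710559129714966, 0.06970547139644623], 'yaw': -0.575, 'zmax': np.float64(0.05364507022122329)}
 yel None
 bar {'n': 95, 'c': array([ 0.5419, -0.1493]), 'med': array([ 0.5048, -0.1521,  0.0545]), 'size': [0.03990781679749489, 0.11406731605529785], 'yaw': -0.345, 'zmax': np.float64(0.05813634408179937)}
rack_top {'side': [([252, 204], 0.86)], '
[... 191 characters left out ...]
.0004611100901584107
rack_hinge {'side': [([248, 221], 0.89)], 'top': [([258, 180], 0.68)]} [0.5673 0.0483 0.0637] 0.010847509193137138
block_red {'side': [([266, 393], 0.97), ([342, 411], 0.89), ([286, 298], 0.7)], 'top': [([196, 231], 0.88), ([118, 228], 0.85), ([111, 280], 0.82)]} [ 0.4709  0.3097 -0.3609] 0.010628319069105104
block_yellow {'side': [([206, 344], 0.68)], 'top': [([149, 182], 0.94), ([390, 205], 0.64), ([256, 184], 0.44)]} [0.5807 0.3855 0.0058] 0.011671406101764203
3603 [ 0.5651 -0.0244  0.053 ] ((0.5719909071922302, -0.04535526782274246), (0.2628139555454254, 0.21140490472316742), 0.5529735684394836)
(array([-0.0003, -0.4037,  0.1072]), array([ 0.5788, -0.0143,  0.0001]))
```

View pics/crop3.png

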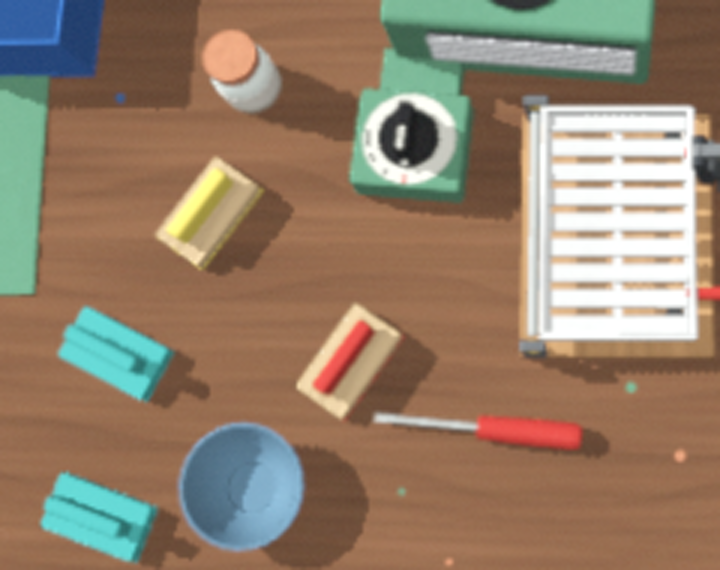

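Picture 5 shows the rack open and level. The red block has been knocked to crop (348,360), close to the awl tip at (378,418). Its measured place is about (0.4305, 0.228), yaw −0.577.

Run:
```python
from h import *
s=st();print(go([.4305,.2275,.14],-.577+np.pi/2,s))
```

```text
(array([ 0.0544, -0.3799,  0.1312]), array([0.5769, 0.0009, 0.    ]))
```

>>> drive_tool(
  moves=[0.6, 0, -0.38, 0.131, 0.577, 0.001, 0, 0.6, 0, -0.38, 0.131, 0.577, 0.001, 0, 0.6, 0, -0.38, 0.131, 0.577, 0.001, 0, 0.6, 0, -0.38, 0.131, 0.577, 0.001, 0, 0.6, 0, -0.38, 0.131, 0.577, 0.001, 0, 0.6, 0, -0.38, 0.131, 0.577, 0.001, 0, 0.6, 0, -0.38, 0.131, 0.577, 0.001, 0, 0.6, 0, -0.38, 0.131, 0.577, 0.001, 0, 0.6, 0, -0.38, 0.131, 0.577, 0.001, 0, 0.6, 0.0, -0.38, 0.131, 0.577, 0.001, 0, 0.6, 0.03, -0.38, 0.131, 0.577, 0.001, 0, 0.6, 0.054, -0.38, 0.131, 0.577, 0.001, 0],
)

```text
time: 9.03
position: [0.4324, 0.2299, 0.2991]
ee_rot: [-0.204, 0.681, -0.198, -0.675]
contact_force: [0.7, 0.6, -1.5]
grip_width: 0.051
```

Run:
```python
from h import *
c=cam('side'); print(' red',obj(c,'red',[(.35,.55),(.15,.38)],(.03,.07)))
s=st();print(s['position'],s['grip_width'],go([.4305,.2275,.042],-.577+np.pi/2,s))
```

```text
red {'n': 268, 'c': array([0.4332, 0.2314]), 'med': array([0.4311, 0.2348, 0.0497]), 'size': [0.01383030042052269, 0.08010838180780411], 'yaw': -0.579, 'zmax': np.float64(0.05398333926438593)}
[0.4268 0.2329 0.2905] 0.051331795492592765 (array([ 0.0935,  0.0021, -0.0061]), array([ 0.009 ,  0.0014, -0.0044]))
```

>>> drive_tool(
  moves=[0.6, 0.03, 0.001, -0.003, 0, 0, 0, 0.6, 0.06, 0.001, -0.003, 0, 0, 0, 0.6, 0.06, 0.001, -0.003, 0, 0, 0, 0.6, 0.06, 0.001, -0.003, 0, 0, 0],
)

```text
time: 9.42
position: [0.4324, 0.2248, 0.2348]
ee_rot: [0.2, -0.677, 0.202, 0.678]
contact_force: [0.1, -0.1, 0.3]
grip_width: 0.0512
```

Run:
```python
from h import *
s=st();print(s['position'],s['grip_width'],go([.4305,.2275,.042],-.577+np.pi/2,s))
```

```text
[0.4324 0.2248 0.2348] 0.051230643331792725 (array([ 0.0378, -0.0014,  0.003 ]), array([-0.0001,  0.0007, -0.0035]))
```

>>> drive_tool(
  moves=[0.6, 0.02, 0, 0, 0, 0, 0, 0.6, 0.036, 0, 0, 0, 0, 0, 0.6, 0.036, 0, 0, 0, 0, 0, 0, 0.036, 0, 0, 0, 0, 0, 0, 0.036, 0, 0, 0, 0, 0, 0, 0.036, 0, 0, 0, 0, 0, 0, 0.036, 0, 0, 0, 0, 0, 0, 0.036, 0, 0, 0, 0, 0, 0, 0.036, 0, 0, 0, 0, 0],
  force=60,
)

```text
time: 10.17
position: [0.4338, 0.2254, 0.2016]
ee_rot: [-0.202, 0.679, -0.2, -0.677]
contact_force: [-0.1, -1.2, 6.8]
grip_width: 0.0147
```

>>> drive_tool(
  moves=[0, -0.02, 0, 0, 0, 0, 0, 0, -0.05, 0, 0, 0, 0, 0, 0, -0.08, 0, 0, 0, 0, 0, 0, -0.12, 0, 0, 0, 0, 0, 0, -0.12, 0, 0, 0, 0, 0, 0, -0.12, 0, 0, 0, 0, 0],
)

```text
time: 10.67
position: [0.4332, 0.2254, 0.3223]
ee_rot: [-0.203, 0.68, -0.199, -0.676]
contact_force: [0.7, -0.1, -2.2]
grip_width: 0.0148
```

Run:
```python
from h import *
s=st();print(s['position'],s['grip_width'],s['contact_force'],go([.518,-.031,.15],0,s))
c=cam('side'); print(' red',obj(c,'red',[(.35,.55),(.15,.38)],(.03,.25)))
```

```text
[0.4332 0.2254 0.3223] 0.01475736065122224 [ 0.6825 -0.1352 -2.1644] (array([ 0.017 ,  0.1687, -0.2109]), array([0.9938, 0.0002, 0.007 ]))
 red {'n': 170, 'c': array([0.4159, 0.2394]), 'med': array([0.4138, 0.2446, 0.1699]), 'size': [0.01732281967997551, 0.04238996282219887], 'yaw': -0.563, 'zmax': np.float64(0.17387394072918502)}
```

>>> drive_tool(
  moves=[0, 0, 0.02, -0.025, 0.12, 0, 0, 0, 0, 0.04, -0.05, 0.24, 0, 0, 0, 0, 0.06, -0.075, 0.36, 0, 0, 0, 0, 0.08, -0.1, 0.48, 0, 0, 0, 0, 0.1, -0.125, 0.6, 0, 0, 0, 0, 0.12, -0.15, 0.72, 0, 0, 0, 0, 0.14, -0.175, 0.84, 0, 0, 0, 0, 0.16, -0.2, 0.94, 0, 0, 0, 0, 0.169, -0.211, 0.994, 0, 0, 0, 0, 0.169, -0.211, 0.994, 0, 0, 0, 0, 0.169, -0.211, 0.994, 0, 0, 0, 0, 0.169, -0.211, 0.994, 0, 0],
)

```text
time: 11.72
position: [0.5167, -0.0305, 0.3186]
ee_rot: [0.499, -0.5, 0.5, 0.501]
contact_force: [-0.7, 0.3, -1.1]
grip_width: 0.0149
```

Run:
```python
from h import *
s=st();print(s['position'],s['grip_width'],s['contact_force'],go([.518,-.031,.101],0,s))
c=cam('side'); print(' red',obj(c,'red',[(.4,.65),(-.13,.07)],(.08,.25)));save(c,'side4.png')
c=cam('top'); print(' red',obj(c,'red',[(.4,.65),(-.13,.07)],(.08,.25)))
```

```text
[ 0.5167 -0.0305  0.3186] 0.014930236210735968 [-0.6879  0.3004 -1.1107] (array([ 0.0626, -0.0014, -0.0005]), array([ 0.0015,  0.0001, -0.0021]))
 red {'n': 89, 'c': array([ 0.5173, -0.0205]), 'med': array([0.5165, 0.0001, 0.1681]), 'size': [0.010777787305414677, 0.0708121508359909], 'yaw': -1.479, 'zmax': np.float64(0.17115824096724186)}
 red {'n': 10, 'c': array([ 0.5094, -0.0559]), 'med': array([ 0.5088, -0.0571,  0.1666]), 'size': [0.004419996868818998, 0.007877698168158531], 'yaw': -1.473, 'zmax': np.float64(0.16808807990926738)}
```

>>> drive_tool(
  moves=[0, 0.025, 0, 0, 0, 0, 0, 0, 0.045, 0, 0, 0, 0, 0, 0, 0.055, 0, 0, 0, 0, 0, 0, 0.059, 0, 0, 0, 0, 0, 0, 0.062, 0, 0, 0, 0, 0, 0, 0.064, 0, 0, 0, 0, 0, 0, 0.064, 0, 0, 0, 0, 0],
)

```text
time: 12.4
position: [0.5177, -0.0316, 0.2563]
ee_rot: [0.5, -0.5, 0.5, 0.499]
contact_force: [0.4, 0.7, -2.3]
grip_width: 0.0149
```

>>> drive_tool(
  moves=[0, 0.002, 0, 0, 0, 0, 0, 0, 0.003, 0, 0, 0, 0, 0, 0, 0.003, 0, 0, 0, 0, 0],
)

```text
time: 12.65
position: [0.518, -0.0319, 0.2545]
ee_rot: [0.501, -0.5, 0.499, 0.5]
contact_force: [-3.3, 1.6, 9.9]
grip_width: 0.0145
```

Contact at 10 N. Release, rise, and check.

>>> drive_tool(
  moves=[0.3, -0.001, 0, 0, 0, 0, 0, 0.5, -0.001, 0, 0, 0, 0, 0, 0.5, -0.001, 0, 0, 0, 0, 0, 0.5, -0.001, 0, 0, 0, 0, 0, 0.5, -0.02, 0, 0, 0, 0, 0, 0.5, -0.06, 0, 0, 0, 0, 0, 0.6, -0.1, 0, 0, 0, 0, 0, 0.6, -0.1, 0, 0, 0, 0, 0],
)

```text
time: 13.32
position: [0.5196, -0.0329, 0.3589]
ee_rot: [-0.503, 0.503, -0.498, -0.496]
contact_force: [0.6, -1.0, -1.0]
grip_width: 0.0509
```

Run:
```python
from h import *
s=st();print(s['position'],s['grip_width'],s['contact_force'])
for n in('side','top'):
    c=cam(n); print(' red',obj(c,'red',[(.4,.65),(-.13,.07)],(.08,.12)));save(c,n+'5.png')
    print(' yel',obj(c,'yellow',[(.5,.65),(.3,.48)],(.04,.07)))
print(go([.579,.380,.14],-.577+np.pi/2,s))
```

```text
[ 0.5196 -0.0329  0.3589] 0.050857707969061375 [ 0.6357 -1.0026 -1.0402]
 red {'n': 110, 'c': array([ 0.5168, -0.0248]), 'med': array([ 0.5172, -0.0113,  0.1049]), 'size': [0.01234273798763752, 0.07913121581077576], 'yaw': 1.563, 'zmax': np.float64(0.10759277175270225)}
 yel {'n': 285, 'c': array([0.5806, 0.3828]), 'med': array([0.579 , 0.3869, 0.0518]), 'size': [0.016880618408322334, 0.07915430516004562], 'yaw': -0.577, 'zmax': np.float64(0.05528854546028022)}
 red {'n': 10, 'c': array([ 0.5109, -0.0553]), 'med': array([ 0.5105, -0.0566,  0.1034]), 'size': [0.002875981153920293, 0.013671917840838432], 'yaw': -1.537, 'zmax': np.float64(0.10603411124587366)}
 yel None
(array([ 0.0641, -0.0583,  0.4131]), array([-0.9947, -0.0074,  0.0105]))
```

>>> drive_tool(
  moves=[0.6, 0, -0.006, 0.041, -0.1, 0, 0, 0.6, 0, -0.012, 0.08, -0.2, 0, 0, 0.6, 0, -0.018, 0.12, -0.3, 0, 0, 0.6, 0, -0.024, 0.16, -0.4, 0, 0, 0.6, 0, -0.03, 0.2, -0.5, 0, 0, 0.6, 0, -0.036, 0.24, -0.6, 0, 0, 0.6, 0, -0.042, 0.28, -0.7, 0, 0, 0.6, 0, -0.048, 0.32, -0.8, 0, 0, 0.6, 0, -0.053, 0.36, -0.9, -0.007, 0.01, 0.6, 0, -0.058, 0.39, -0.995, -0.007, 0.01, 0.6, 0.03, -0.058, 0.413, -0.995, -0.007, 0.01, 0.6, 0.064, -0.058, 0.413, -0.995, -0.007, 0.01],
)

```text
time: 14.42
position: [0.5747, 0.3883, 0.2877]
ee_rot: [0.199, -0.675, 0.196, 0.683]
contact_force: [0.0, 2.0, -1.0]
grip_width: 0.0513
```

>>> drive_tool(
  moves=[0.6, 0, 0, 0, 0, 0, 0, 0.6, 0, 0, 0, 0, 0, 0],
)

```text
time: 14.58
position: [0.5747, 0.3804, 0.2857]
ee_rot: [0.198, -0.673, 0.204, 0.683]
contact_force: [0.3, 0.6, 0.8]
grip_width: 0.0511
```

Run:
```python
from h import *
c=cam('side'); print(' yel',obj(c,'yellow',[(.5,.65),(.3,.48)],(.04,.07)))
s=st();print(s['position'],s['grip_width'],go([.579,.380,.042],-.577+np.pi/2,s))
```

```text
yel {'n': 233, 'c': array([0.5776, 0.3846]), 'med': array([0.5717, 0.3903, 0.0517]), 'size': [0.017076293006539345, 0.0726768746972084], 'yaw': -0.596, 'zmax': np.float64(0.05509159258426103)}
[0.5759 0.3799 0.2883] 0.05145478922400621 (array([ 0.0913, -0.0025, -0.0034]), array([-0.0013,  0.0095, -0.0073]))
```

>>> drive_tool(
  moves=[0.6, 0.03, -0.001, -0.003, 0, 0, 0, 0.6, 0.06, -0.001, -0.003, 0, 0, 0, 0.6, 0.085, -0.001, -0.003, 0, 0, 0, 0.6, 0.091, -0.001, -0.003, 0, 0, 0, 0.6, 0.091, -0.001, -0.003, 0, 0, 0, 0, 0.091, -0.001, -0.003, 0, 0, 0, 0, 0.091, -0.001, -0.003, 0, 0, 0, 0, 0.091, -0.001, -0.003, 0, 0, 0, 0, 0.091, -0.001, -0.003, 0, 0, 0, 0, 0.091, -0.001, -0.003, 0, 0, 0, 0, 0.091, -0.001, -0.003, 0, 0, 0],
)

```text
time: 15.55
position: [0.5788, 0.3809, 0.2006]
ee_rot: [0.201, -0.675, 0.2, 0.681]
contact_force: [-0.1, -0.2, 7.3]
grip_width: 0.015
```

>>> drive_tool(
  moves=[0, -0.02, 0, 0, 0, 0, 0, 0, -0.05, 0, 0, 0, 0, 0, 0, -0.08, 0, 0, 0, 0, 0, 0, -0.13, 0, 0, 0, 0, 0, 0, -0.13, 0, 0, 0, 0, 0, 0, -0.13, 0, 0, 0, 0, 0, 0, -0.13, 0, 0, 0, 0, 0],
)

```text
time: 16.13
position: [0.5786, 0.3805, 0.3278]
ee_rot: [0.2, -0.674, 0.201, 0.682]
contact_force: [-1.0, -0.5, -2.6]
grip_width: 0.015
```

Run:
```python
from h import *
s=st();print(s['position'],s['grip_width'],s['contact_force'],go([.62,-.031,.18],0,s))
c=cam('side'); print(' yel',obj(c,'yellow',[(.5,.65),(.3,.48)],(.03,.25)))
```

```text
[0.5786 0.3805 0.3278] 0.014971061759426701 [-0.9956 -0.4873 -2.5524] (array([-0.0083,  0.3225, -0.2588]), array([ 0.9948,  0.007 , -0.0092]))
 yel {'n': 229, 'c': array([0.5763, 0.3822]), 'med': array([0.5589, 0.3971, 0.1779]), 'size': [0.017277996987104416, 0.07799353450536728], 'yaw': -0.587, 'zmax': np.float64(0.18161288496521777)}
```

>>> drive_tool(
  moves=[0, -0.01, 0.032, -0.025, 0.1, 0, 0, 0, -0.01, 0.064, -0.05, 0.2, 0, 0, 0, -0.01, 0.096, -0.075, 0.3, 0, 0, 0, -0.01, 0.13, -0.1, 0.4, 0, 0, 0, -0.01, 0.16, -0.125, 0.5, 0, 0, 0, -0.01, 0.19, -0.15, 0.6, 0, 0, 0, -0.01, 0.22, -0.175, 0.7, 0, 0, 0, -0.01, 0.25, -0.2, 0.8, 0, 0, 0, -0.01, 0.28, -0.225, 0.9, 0.007, -0.009, 0, -0.01, 0.31, -0.25, 0.995, 0.007, -0.009, 0, -0.01, 0.3225, -0.259, 0.995, 0.007, -0.009, 0, -0.01, 0.3225, -0.259, 0.995, 0.007, -0.009],
)

```text
time: 17.18
position: [0.6191, -0.0367, 0.3354]
ee_rot: [0.5, -0.498, 0.504, 0.497]
contact_force: [-0.9, 0.1, -1.2]
grip_width: 0.0148
```

>>> drive_tool(
  moves=[0, 0, 0, 0, 0, 0, 0, 0, 0, 0, 0, 0, 0, 0],
)

```text
time: 17.35
position: [0.6204, -0.0296, 0.3352]
ee_rot: [0.499, -0.5, 0.5, 0.501]
contact_force: [0.1, 0.3, -2.4]
grip_width: 0.0151
```

Run:
```python
from h import *
s=st();print(s['position'],s['grip_width'],s['contact_force'],go([.62,-.031,.1005],0,s))
c=cam('side'); print(' yel',obj(c,'yellow',[(.4,.75),(-.13,.07)],(.08,.25)));save(c,'side6.png')
print(' red',obj(c,'red',[(.4,.65),(-.13,.07)],(.08,.12)))
```

```text
[ 0.6204 -0.0296  0.3352] 0.015104036561956408 [ 0.1001  0.2865 -2.4165] (array([ 0.0797,  0.0002, -0.0015]), array([ 0.0011,  0.0002, -0.0028]))
 yel {'n': 116, 'c': array([ 0.6198, -0.0229]), 'med': array([0.6201, 0.0009, 0.1847]), 'size': [0.015098272822797298, 0.06923627108335495], 'yaw': -1.547, 'zmax': np.float64(0.18901739310060084)}
 red {'n': 111, 'c': array([ 0.5168, -0.0241]), 'med': array([ 0.5171, -0.0107,  0.1044]), 'size': [0.013087328523397446, 0.08297298103570938], 'yaw': 1.558, 'zmax': np.float64(0.10747304174826483)}
```

>>> drive_tool(
  moves=[0, 0.03, 0, 0, 0, 0, 0, 0, 0.06, 0, 0, 0, 0, 0, 0, 0.072, 0, 0, 0, 0, 0, 0, 0.076, 0, 0, 0, 0, 0, 0, 0.079, 0, 0, 0, 0, 0, 0, 0.081, 0, 0, 0, 0, 0, 0, 0.082, 0, 0, 0, 0, 0, 0, 0.082, 0, 0, 0, 0, 0],
)

```text
time: 18.07
position: [0.621, -0.0312, 0.2559]
ee_rot: [-0.5, 0.501, -0.5, -0.499]
contact_force: [-0.0, 0.4, -1.6]
grip_width: 0.0149
```

>>> drive_tool(
  moves=[0, 0.0015, 0, 0, 0, 0, 0, 0, 0.003, 0, 0, 0, 0, 0, 0, 0.003, 0, 0, 0, 0, 0],
)

```text
time: 18.32
position: [0.6211, -0.0316, 0.2536]
ee_rot: [0.501, -0.5, 0.5, 0.499]
contact_force: [-1.2, 0.9, 5.7]
grip_width: 0.0148
```

>>> drive_tool(
  moves=[0.3, -0.0005, 0, 0, 0, 0, 0, 0.5, -0.0005, 0, 0, 0, 0, 0, 0.5, -0.0005, 0, 0, 0, 0, 0, 0.5, -0.0005, 0, 0, 0, 0, 0, 0.5, -0.02, 0, 0, 0, 0, 0, 0.5, -0.06, 0, 0, 0, 0, 0, 0.6, -0.1, 0, 0, 0, 0, 0, 0.6, -0.1, 0, 0, 0, 0, 0, 0.6, -0.1, 0, 0, 0, 0, 0],
)

```text
time: 19.07
position: [0.6212, -0.0315, 0.3544]
ee_rot: [-0.501, 0.501, -0.499, -0.498]
contact_force: [-0.1, 0.5, -0.2]
grip_width: 0.0513
```

Run:
```python
from h import *
s=st();print(s['position'],s['grip_width'],s['contact_force'])
C={n:cam(n) for n in('side','top')}
for n in C:
    c=C[n]; print(' red',obj(c,'red',[(.4,.65),(-.13,.07)],(.08,.12)))
    print(' yel',obj(c,'yellow',[(.5,.75),(-.13,.07)],(.08,.12)))
    P=cloud(c); hsv=cv2.cvtColor(c['image'],cv2.COLOR_RGB2HSV).astype(int)
    g=(np.abs(P[...,0]-.647)<.045)&(np.abs(P[...,1]-.174)<.045)
    for lo in(.08,.084):
        Q=P[g&(hsv[...,2]<70)&(P[...,2]>lo)]; 
        if len(Q)>5: print(' bar top',len(Q),np.median(Q,0),cv2.minAreaRect(Q[:,:2].astype(np.float32)))
    W=P[g&(hsv[...,2]>150)&(hsv[...,1]<60)]
    if len(W)>3: print(' disc',len(W),np.median(W[:,2]),cv2.minEnclosingCircle(W[:,:2].astype(np.float32)))
    print([ (x['pixel'],x['score']) for x in ctrl.place_of(n,'dial_grip')[:2]])
r={n:ctrl.place_of(n,'dial_grip')[0]['pixel'] for n in C}; print(tri(C['side'],r['side'],C['top'],r['top']))
ims=[cv2.resize(C['top']['image'][130:185,180:340],None,fx=5,fy=5,interpolation=2),cv2.resize(C['side']['image'][190:290,150:310],None,fx=5*1.0,fy=3,interpolation=2)[:, :800]]
cv2.imwrite('pics/v7.png',np.vstack(ims)[:,:,::-1])
print(go([.647,.174,.15],np.pi/2,s))
```

```text
[ 0.6212 -0.0315  0.3544] 0.05133920357067007 [-0.1485  0.5476 -0.1751]
 red {'n': 112, 'c': array([ 0.5166, -0.0259]), 'med': array([ 0.5171, -0.0093,  0.1047]), 'size': [0.012636259198188782, 0.08150032162666321], 'yaw': 1.562, 'zmax': np.float64(0.1078685490498502)}
 yel {'n': 156, 'c': array([ 0.6206, -0.0302]), 'med': array([ 0.6189, -0.0195,  0.1039]), 'size': [0.015218820422887802, 0.082646444439888], 'yaw': 1.563, 'zmax': np.float64(0.10765923567181682)}
 bar top 78 [0.6529 0.1817 0.0868] ((0.6469627618789673, 0.1791110634803772), (0.01446942612528801, 0.04804568365216255), 81.01164245605469)
 bar top 57 [0.6559 0.1815 0.0875] ((0.6482065916061401, 0.18079392611980438), (0.0144701162353158, 0.04664667695760727), 72.80606842041016)
 disc 354 0.04619924732380983 ((0.6486713290214539, 0.17766520380973816), 0.048081498593091965)
[([202.3, 248.2], 0.9)]
 red {'n': 49, 'c': array([ 0.5109, -0.0267]), 'med': array([ 0.5108, -0.0267,  0.1018]), 'size': [0.0034877657890319824, 0.06557189673185349], 'yaw': -1.565, 'zmax': np.float64(0.10671020986200676)}
 yel None
[]Traceback (most recent call last):
  File "<stdin>", line 15, in <module>
IndexError: list index out of range
```

Run:
```python
from h import *
s=st();print(s['joint_positions'])
c=cam('top'); save(c,'top8.png'); c2=cam('side')
# dryer yaw: fit housing top-face rectangle (z~.12)
for k in(c,c2):
    P=cloud(k); m=(P[...,2]>.112)&(P[...,2]<.128)&(P[...,0]>.7)&(P[...,0]<.95)&(P[...,1]>-.1)&(P[...,1]<.25)
    print(m.sum(),cv2.minAreaRect(P[m][:,:2].astype(np.float32)))
    m=(P[...,2]>.038)&(P[...,2]<.051)&(P[...,0]>.58)&(P[...,0]<.72)&(P[...,1]>.1)&(P[...,1]<.25)
    print(m.sum(),cv2.minAreaRect(P[m][:,:2].astype(np.float32)))
a=cv2.resize(c['image'][130:190,180:340],None,fx=5,fy=5,interpolation=2); b=cv2.resize(c2['image'][190:290,150:310],None,fx=5,fy=3,interpolation=2)
cv2.imwrite('pics/v7.png',np.vstack([a,b])[:,:,::-1])
for y in(np.pi/2-.06,): print(go([.6465,.177,.17],y,s))
```

```text
[-0.7302  0.6495  1.0764  1.7673 -0.6313  1.1199 -2.5869]
1863 ((0.8023025393486023, 0.11791837960481644), (0.15773949027061462, 0.14090776443481445), 86.10799407958984)
70 ((0.6883894801139832, 0.21935313940048218), (0.023449361324310303, 0.04832909628748894), 48.454322814941406)
3722 ((0.8003841042518616, 0.06611501425504684), (0.264639675617218, 0.1430223435163498), 86.61969757080078)
955 ((0.6496491432189941, 0.1762525588274002), (0.11203836649656296, 0.10279075056314468), 85.92707061767578)
(array([ 0.0254, -0.0262,  0.2078]), array([-1.5112,  0.0009, -0.0024]))
```

View pics/v7.png

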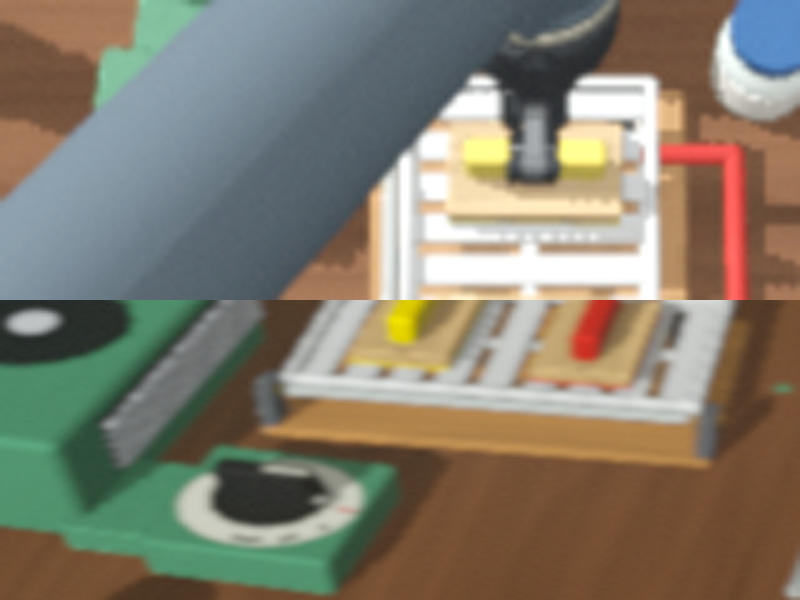

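Picture 6 (top crop above, side crop below) shows both blocks flat on the open rack with grips up. The dial pointer is on the red line at side crop (325,503). The deck and housing fits both put the dial axis at about (0.648, 0.176), yaw −0.065.

>>> drive_tool(
  moves=[0.6, 0, -0.003, 0.017, -0.12, 0, 0, 0.6, 0, -0.006, 0.035, -0.24, 0, 0, 0.6, 0, -0.008, 0.052, -0.36, 0, 0, 0.6, 0, -0.01, 0.07, -0.48, 0, 0, 0.6, 0, -0.012, 0.09, -0.6, 0, 0, 0.6, 0, -0.014, 0.11, -0.72, 0, 0, 0.6, 0, -0.016, 0.13, -0.84, 0, 0, 0.6, 0, -0.018, 0.15, -0.96, 0, 0, 0.6, 0, -0.02, 0.17, -1.08, 0, 0, 0.6, 0, -0.023, 0.19, -1.2, 0, 0, 0.6, 0, -0.0265, 0.207, -1.32, 0, 0, 0.6, 0, -0.0265, 0.207, -1.44, 0, 0],
)

```text
time: 20.47
position: [0.6472, 0.1812, 0.3507]
ee_rot: [0.042, -0.706, 0.042, 0.706]
contact_force: [-0.2, 0.8, -0.3]
grip_width: 0.0509
```

>>> drive_tool(
  moves=[0.6, 0, 0, 0, 0, 0, 0, 0.6, 0, 0, 0, 0, 0, 0],
)

```text
time: 20.63
position: [0.6472, 0.1753, 0.3514]
ee_rot: [0.047, -0.705, 0.048, 0.706]
contact_force: [0.5, -0.1, -0.9]
grip_width: 0.0515
```

Run:
```python
from h import *
s=st();print(s['joint_positions'],s['position'],go([.648,.176,.08],np.pi/2-.065,s))
```

```text
[-0.7895  0.5836  0.6925  1.6323 -0.4097  1.0768 -1.6863] [0.6472 0.1753 0.3514] (array([ 0.1164, -0.001 , -0.0008]), array([-0.0699,  0.0003, -0.0013]))
```

>>> drive_tool(
  moves=[0.6, 0.04, -0.001, -0.001, -0.07, 0, 0, 0.6, 0.08, -0.001, -0.001, -0.07, 0, 0, 0.6, 0.105, -0.001, -0.001, -0.07, 0, 0, 0.6, 0.114, -0.001, -0.001, -0.07, 0, 0, 0.6, 0.114, -0.001, -0.001, -0.07, 0, 0],
)

```text
time: 21.05
position: [0.6475, 0.1757, 0.2352]
ee_rot: [0.022, -0.705, 0.024, 0.708]
contact_force: [-0.6, -0.3, -0.2]
grip_width: 0.0513
```

>>> drive_tool(
  moves=[0.3, 0, 0, 0, 0, 0, 0, 0, 0, 0, 0, 0, 0, 0, 0, 0, 0, 0, 0, 0, 0, 0, 0, 0, 0, 0, 0, 0, 0, 0, 0, 0, 0, 0, 0, 0, 0, 0, 0, 0, 0, 0],
  force=40,
)

```text
time: 21.55
position: [0.6493, 0.1759, 0.2403]
ee_rot: [-0.022, 0.708, -0.022, -0.705]
contact_force: [-0.7, -2.4, 6.6]
grip_width: 0.0153
```

>>> drive_tool(
  moves=[0, 0, 0, 0, 0.1, 0, 0, 0, 0, 0, 0, 0.2, 0, 0, 0, 0, 0, 0, 0.3, 0, 0, 0, 0, 0, 0, 0.4, 0, 0, 0, 0, 0, 0, 0.5, 0, 0, 0, 0, 0, 0, 0.6, 0, 0, 0, 0, 0, 0, 0.7, 0, 0, 0, 0, 0, 0, 0.8, 0, 0, 0, 0, 0, 0, 0.9, 0, 0, 0, 0, 0, 0, 1.0, 0, 0, 0, 0, 0, 0, 1.0, 0, 0, 0, 0, 0, 0, 1.0, 0, 0],
)

```text
time: 22.55
position: [0.649, 0.1754, 0.2403]
ee_rot: [-0.358, 0.611, -0.358, -0.608]
contact_force: [-1.9, -3.4, 8.6]
grip_width: 0.0152
```

>>> drive_tool(
  moves=[0.2, 0, 0, 0, 0, 0, 0, 0.4, 0, 0, 0, 0, 0, 0, 0.5, 0, 0, 0, 0, 0, 0, 0.5, 0, 0, 0, 0, 0, 0, 0.5, -0.04, 0, 0, 0, 0, 0, 0.5, -0.08, 0, 0, 0, 0, 0, 0.5, -0.12, 0, 0, 0, 0, 0, 0.5, -0.12, 0, 0, 0, 0, 0],
)

```text
time: 23.22
position: [0.6507, 0.1759, 0.3662]
ee_rot: [-0.361, 0.614, -0.355, -0.606]
contact_force: [1.1, -0.6, -0.4]
grip_width: 0.0426
```

Run:
```python
from h import *
s=st();print(s['joint_positions'],s['position'],s['time'])
c2=cam('side'); cv2.imwrite('pics/v8.png',cv2.resize(c2['image'][190:290,150:310],None,fx=5,fy=5,interpolation=2)[:,:,::-1])
P=cloud(c2); hsv=cv2.cvtColor(c2['image'],cv2.COLOR_RGB2HSV).astype(int)
Q=P[(np.hypot(P[...,0]-.648,P[...,1]-.176)<.03)&(hsv[...,2]<70)&(P[...,2]>.08)&(P[...,2]<.095)]; print(len(Q),cv2.minAreaRect(Q[:,:2].astype(np.float32)))
print(go([.648,.176,.082],np.pi/2-1.065,s))
```

```text
[-0.9336  0.6629  0.9592  1.6217 -0.5848  1.1538 -2.468 ] [0.6507 0.1759 0.3662] 23.2167
50 ((0.6473369002342224, 0.1786869764328003), (0.01527722179889679, 0.04678674414753914), 29.07777214050293)
(array([0.1292, 0.004 , 0.002 ]), array([ 0.0038, -0.0046,  0.0131]))
```

View pics/v8.png

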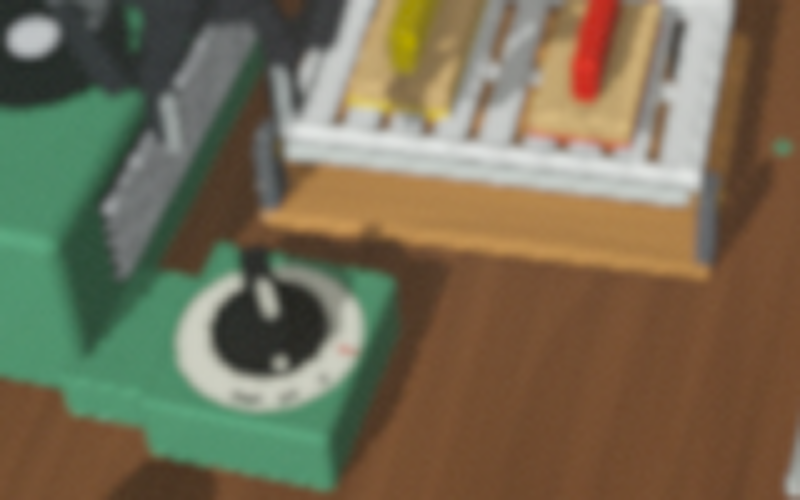

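Picture 7 shows the pointer at the two-dot mark (crop (285,395)); the bar fit gives −61°, which means 1.0 rad. Both blocks are still flat. Waiting.

>>> drive_tool(
  moves=[0.6, 0, 0, 0, 0, 0, 0, 0.6, 0, 0, 0, 0, 0, 0, 0.6, 0, 0, 0, 0, 0, 0, 0.6, 0, 0, 0, 0, 0, 0, 0.6, 0, 0, 0, 0, 0, 0, 0.6, 0, 0, 0, 0, 0, 0, 0.6, 0, 0, 0, 0, 0, 0, 0.6, 0, 0, 0, 0, 0, 0, 0.6, 0, 0, 0, 0, 0, 0, 0.6, 0, 0, 0, 0, 0, 0, 0.6, 0, 0, 0, 0, 0, 0, 0.6, 0, 0, 0, 0, 0, 0],
)

```text
time: 24.27
position: [0.6483, 0.1768, 0.3578]
ee_rot: [-0.358, 0.61, -0.358, -0.61]
contact_force: [-0.6, -0.4, -1.0]
grip_width: 0.0512
```

>>> drive_tool(
  moves=[0.6, 0, 0, 0, 0, 0, 0, 0.6, 0, 0, 0, 0, 0, 0, 0.6, 0, 0, 0, 0, 0, 0, 0.6, 0, 0, 0, 0, 0, 0, 0.6, 0, 0, 0, 0, 0, 0, 0.6, 0, 0, 0, 0, 0, 0, 0.6, 0, 0, 0, 0, 0, 0, 0.6, 0, 0, 0, 0, 0, 0, 0.6, 0, 0, 0, 0, 0, 0, 0.6, 0, 0, 0, 0, 0, 0, 0.6, 0, 0, 0, 0, 0, 0, 0.6, 0, 0, 0, 0, 0, 0],
)

```text
time: 25.27
position: [0.6483, 0.1768, 0.3578]
ee_rot: [-0.358, 0.61, -0.358, -0.61]
contact_force: [-0.6, -0.4, -0.2]
grip_width: 0.0512
```

>>> drive_tool(
  moves=[0.6, 0, 0, 0, 0, 0, 0, 0.6, 0, 0, 0, 0, 0, 0, 0.6, 0, 0, 0, 0, 0, 0, 0.6, 0, 0, 0, 0, 0, 0, 0.6, 0, 0, 0, 0, 0, 0, 0.6, 0, 0, 0, 0, 0, 0, 0.6, 0, 0, 0, 0, 0, 0, 0.6, 0, 0, 0, 0, 0, 0, 0.6, 0, 0, 0, 0, 0, 0, 0.6, 0, 0, 0, 0, 0, 0, 0.6, 0, 0, 0, 0, 0, 0, 0.6, 0, 0, 0, 0, 0, 0],
)

```text
time: 26.27
position: [0.6483, 0.1769, 0.3578]
ee_rot: [-0.358, 0.61, -0.358, -0.61]
contact_force: [0.1, -0.4, -0.6]
grip_width: 0.0517
```

>>> drive_tool(
  moves=[0.6, 0, 0, 0, 0, 0, 0, 0.6, 0, 0, 0, 0, 0, 0, 0.6, 0, 0, 0, 0, 0, 0, 0.6, 0, 0, 0, 0, 0, 0, 0.6, 0, 0, 0, 0, 0, 0, 0.6, 0, 0, 0, 0, 0, 0, 0.6, 0, 0, 0, 0, 0, 0, 0.6, 0, 0, 0, 0, 0, 0, 0.6, 0, 0, 0, 0, 0, 0, 0.6, 0, 0, 0, 0, 0, 0, 0.6, 0, 0, 0, 0, 0, 0, 0.6, 0, 0, 0, 0, 0, 0],
)

```text
time: 27.27
position: [0.6483, 0.1769, 0.3577]
ee_rot: [-0.358, 0.61, -0.358, -0.61]
contact_force: [1.4, 0.9, -0.0]
grip_width: 0.0511
```

Run:
```python
from h import *
s=st();print(s['position'],s['time'],go([.648,.176,.082],np.pi/2-1.065,s))
for n in('side',):
    c=cam(n); print(' red',obj(c,'red',[(.4,.65),(-.13,.07)],(.08,.12)))
    print(' yel',obj(c,'yellow',[(.5,.75),(-.13,.07)],(.08,.12)))
```

```text
[0.6483 0.1769 0.3577] 27.2667 (array([ 0.1207,  0.0006, -0.0005]), array([ 0.0039, -0.0008, -0.0003]))
 red {'n': 116, 'c': array([ 0.5176, -0.0248]), 'med': array([ 0.5173, -0.013 ,  0.1045]), 'size': [0.013908927328884602, 0.08194151520729065], 'yaw': 1.566, 'zmax': np.float64(0.10772799953639664)}
 yel {'n': 157, 'c': array([ 0.6203, -0.0325]), 'med': array([ 0.6187, -0.0192,  0.1033]), 'size': [0.016443178057670593, 0.08432992547750473], 'yaw': -1.547, 'zmax': np.float64(0.10728571601554461)}
```

>>> drive_tool(
  moves=[0.6, 0.04, 0, 0, 0, 0, 0, 0.6, 0.08, 0, 0, 0, 0, 0, 0.6, 0.11, 0, 0, 0, 0, 0, 0.6, 0.119, 0, 0, 0, 0, 0, 0.6, 0.119, 0, 0, 0, 0, 0, 0.3, 0.119, 0, 0, 0, 0, 0, 0, 0.119, 0, 0, 0, 0, 0, 0, 0.119, 0, 0, 0, 0, 0, 0, 0.119, 0, 0, 0, 0, 0, 0, 0.119, 0, 0, 0, 0, 0, 0, 0.119, 0, 0, 0, 0, 0],
  force=40,
)

```text
time: 28.23
position: [0.6487, 0.176, 0.2415]
ee_rot: [-0.358, 0.61, -0.358, -0.609]
contact_force: [-3.1, -1.4, 6.6]
grip_width: 0.0151
```

>>> drive_tool(
  moves=[0, 0, 0, 0, -0.1, 0, 0, 0, 0, 0, 0, -0.2, 0, 0, 0, 0, 0, 0, -0.3, 0, 0, 0, 0, 0, 0, -0.4, 0, 0, 0, 0, 0, 0, -0.5, 0, 0, 0, 0, 0, 0, -0.6, 0, 0, 0, 0, 0, 0, -0.7, 0, 0, 0, 0, 0, 0, -0.8, 0, 0, 0, 0, 0, 0, -0.9, 0, 0, 0, 0, 0, 0, -1.0, 0, 0, 0, 0, 0, 0, -1.0, 0, 0, 0, 0, 0, 0, -1.0, 0, 0],
)

```text
time: 29.23
position: [0.6486, 0.1757, 0.2414]
ee_rot: [-0.023, 0.707, -0.022, -0.706]
contact_force: [-3.3, -1.3, 7.2]
grip_width: 0.0153
```

>>> drive_tool(
  moves=[0.2, 0, 0, 0, 0, 0, 0, 0.4, 0, 0, 0, 0, 0, 0, 0.5, 0, 0, 0, 0, 0, 0, 0.5, 0, 0, 0, 0, 0, 0, 0.5, -0.04, 0, 0, 0, 0, 0, 0.5, -0.08, 0, 0, 0, 0, 0, 0.5, -0.12, 0, 0, 0, 0, 0, 0.5, -0.12, 0, 0, 0, 0, 0],
)

```text
time: 29.9
position: [0.6509, 0.1762, 0.3676]
ee_rot: [-0.023, 0.712, -0.021, -0.702]
contact_force: [1.9, -0.3, 0.6]
grip_width: 0.0425
```

Run:
```python
from h import *
s=st();print(s['joint_positions'],s['position'],s['time'])
c2=cam('side'); cv2.imwrite('pics/v9.png',cv2.resize(c2['image'][100:290,130:370],None,fx=3,fy=3,interpolation=2)[:,:,::-1])
P=cloud(c2); hsv=cv2.cvtColor(c2['image'],cv2.COLOR_RGB2HSV).astype(int)
Q=P[(np.hypot(P[...,0]-.648,P[...,1]-.176)<.03)&(hsv[...,2]<70)&(P[...,2]>.08)&(P[...,2]<.095)]; print(len(Q),cv2.minAreaRect(Q[:,:2].astype(np.float32)))
m=(P[...,2]<.02)&(P[...,2]>-.005)&(hsv[...,0]>8)&(hsv[...,0]<24)&(hsv[...,2]>140)&(P[...,1]<-.25)&(P[...,1]>-.46)&(P[...,0]<.7)&(P[...,0]>.35)
k=cv2.morphologyEx(m.astype(np.uint8),cv2.MORPH_OPEN,np.ones((5,5)))
n,l,stt,_=cv2.connectedComponentsWithStats(k); i=1+np.argmax(stt[1:,4]); Q=P[l==i]; print('mat',len(Q),cv2.minAreaRect(Q[:,:2].astype(np.float32)),np.median(Q[:,2]),np.percentile(Q[:,:2],[2,98],axis=0))
print(go([.518,-.030,.18],0,s))
```

```text
[-0.7847  0.5677  0.6865  1.6116 -0.3951  1.0893 -1.6273] [0.6509 0.1762 0.3676] 29.9
73 ((0.6477736234664917, 0.18256668746471405), (0.015329592861235142, 0.046142540872097015), 74.09798431396484)
mat 1386 ((0.5732563734054565, -0.34606289863586426), (0.17619474232196808, 0.1896614134311676), 6.526523590087891) 0.005370957401071016 [[ 0.5004 -0.4313]
 [ 0.6577 -0.2577]]
(array([0.03  , 0.2141, 0.1204]), array([ 1.5091, -0.0086,  0.0142]))
```

View pics/v9.png

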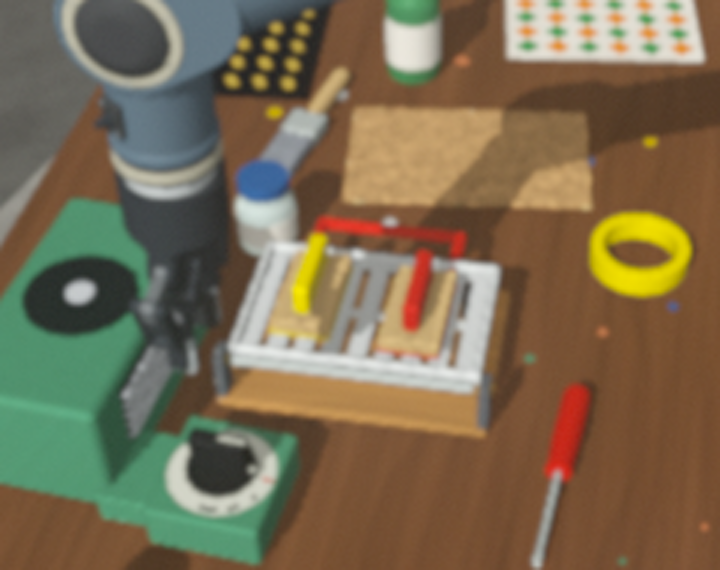

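Picture 8 shows the dial back on the red line (crop (262,478)), both blocks on the rack, and the mat clear. Next is the red block.

>>> drive_tool(
  moves=[0.5, 0, 0.02, 0.01, -0.12, 0, 0, 0.5, 0, 0.04, 0.02, -0.24, 0, 0, 0.5, 0, 0.06, 0.03, -0.36, 0, 0, 0.5, 0, 0.08, 0.04, -0.48, 0, 0, 0.5, 0, 0.1, 0.05, -0.6, 0, 0, 0.5, 0, 0.12, 0.06, -0.72, 0, 0, 0.5, 0, 0.14, 0.07, -0.84, 0, 0, 0.5, 0, 0.16, 0.08, -0.96, 0, 0, 0.5, 0, 0.18, 0.09, -1.08, 0, 0, 0.5, 0.01, 0.2, 0.11, -1.2, 0, 0, 0.5, 0.02, 0.214, 0.12, -1.32, 0, 0, 0.5, 0.03, 0.214, 0.12, -1.44, 0, 0],
)

```text
time: 30.95
position: [0.5126, -0.0328, 0.3278]
ee_rot: [-0.45, -0.544, -0.45, 0.547]
contact_force: [-0.9, 0.1, -0.4]
grip_width: 0.0428
```

>>> drive_tool(
  moves=[0.5, 0, 0, 0, -0.12, 0, 0, 0.5, 0, 0, 0, -0.19, 0, 0, 0.5, 0, 0, 0, -0.19, 0, 0, 0.5, 0, 0, 0, -0.19, 0, 0],
)

```text
time: 31.28
position: [0.5152, -0.0295, 0.3282]
ee_rot: [-0.499, -0.501, -0.499, 0.502]
contact_force: [-0.5, -0.1, 0.8]
grip_width: 0.0425
```

Run:
```python
from h import *
s=st();print(s['joint_positions'],s['position'],s['time'],s['grip_width'],go([.5175,-.030,.094],0,s))
c=cam('side'); print(' red',obj(c,'red',[(.4,.65),(-.13,.07)],(.08,.12)))
```

```text
[-0.3292  0.3065  0.3709  2.0069 -0.1445  0.8542  0.117 ] [ 0.5152 -0.0295  0.3282] 31.2833 0.042458923203375847 (array([0.0792, 0.0024, 0.0005]), array([-0.0042,  0.0008,  0.0011]))
 red {'n': 109, 'c': array([ 0.5171, -0.0245]), 'med': array([ 0.5172, -0.0099,  0.1051]), 'size': [0.01223999634385109, 0.07954991608858109], 'yaw': 1.57, 'zmax': np.float64(0.10772541617855858)}
```

>>> drive_tool(
  moves=[0.5, 0.03, 0.002, 0, 0, 0, 0, 0.5, 0.06, 0.002, 0, 0, 0, 0, 0.5, 0.077, 0.002, 0, 0, 0, 0, 0.5, 0.077, 0.002, 0, 0, 0, 0, 0.5, 0.077, 0.002, 0, 0, 0, 0, 0, 0.077, 0.002, 0, 0, 0, 0, 0, 0.077, 0.002, 0, 0, 0, 0, 0, 0.077, 0.002, 0, 0, 0, 0, 0, 0.077, 0.002, 0, 0, 0, 0, 0, 0.077, 0.002, 0, 0, 0, 0, 0, 0.077, 0.002, 0, 0, 0, 0],
  force=60,
)

```text
time: 32.25
position: [0.5181, -0.0296, 0.2535]
ee_rot: [0.5, 0.501, 0.499, -0.5]
contact_force: [-0.6, -0.8, 6.7]
grip_width: 0.0148
```

>>> drive_tool(
  moves=[0, -0.02, 0, 0, 0, 0, 0, 0, -0.05, 0, 0, 0, 0, 0, 0, -0.08, 0, 0, 0, 0, 0, 0, -0.1, 0, 0, 0, 0, 0, 0, -0.1, 0, 0, 0, 0, 0, 0, -0.1, 0, 0, 0, 0, 0],
)

```text
time: 32.75
position: [0.5173, -0.0294, 0.3528]
ee_rot: [0.5, 0.501, 0.499, -0.5]
contact_force: [-0.7, -0.2, -2.2]
grip_width: 0.0149
```

Run:
```python
from h import *
s=st();print(s['position'],s['grip_width'],s['contact_force'],go([.465,-.35,.15],0.09,s))
c=cam('side'); print(' red',obj(c,'red',[(.4,.65),(-.13,.07)],(.1,.25)))
```

```text
[ 0.5173 -0.0294  0.3528] 0.014933206306460457 [-0.7137 -0.1716 -2.226 ] (array([ 0.0477, -0.0518,  0.3207]), array([-0.0919,  0.0002, -0.0024]))
 red {'n': 100, 'c': array([ 0.5197, -0.0187]), 'med': array([0.5175, 0.0005, 0.2032]), 'size': [0.012785284779965878, 0.06931612640619278], 'yaw': -1.434, 'zmax': np.float64(0.20628186102086024)}
```

>>> drive_tool(
  moves=[0, 0, -0.005, 0.03, -0.01, 0, 0, 0, 0, -0.01, 0.06, -0.02, 0, 0, 0, 0, -0.015, 0.09, -0.03, 0, 0, 0, 0, -0.02, 0.125, -0.04, 0, 0, 0, 0, -0.026, 0.16, -0.05, 0, 0, 0, 0, -0.032, 0.195, -0.06, 0, 0, 0, 0, -0.037, 0.23, -0.07, 0, 0, 0, 0, -0.042, 0.26, -0.08, 0, 0, 0, 0, -0.047, 0.29, -0.09, 0, 0, 0, 0.01, -0.052, 0.32, -0.092, 0, 0, 0, 0.04, -0.052, 0.321, -0.092, 0, 0, 0, 0.07, -0.052, 0.321, -0.092, 0, 0],
)

```text
time: 33.8
position: [0.4633, -0.353, 0.2806]
ee_rot: [0.521, 0.478, 0.52, -0.479]
contact_force: [1.0, 1.2, -2.4]
grip_width: 0.0152
```

>>> drive_tool(
  moves=[0, 0.03, 0, 0, 0, 0, 0, 0, 0.045, 0, 0, 0, 0, 0, 0, 0.045, 0, 0, 0, 0, 0, 0, 0.045, 0, 0, 0, 0, 0],
)

```text
time: 34.13
position: [0.4641, -0.35, 0.2352]
ee_rot: [0.521, 0.476, 0.523, -0.478]
contact_force: [0.5, -0.4, -2.2]
grip_width: 0.0147
```

Run:
```python
from h import *
s=st();print(s['position'],s['grip_width'],s['contact_force'],s['joint_positions'])
c=cam('side'); print(' red',obj(c,'red',[(.35,.65),(-.45,-.25)],(.05,.25))); c=cam('top');save(c,'top10.png')
cv2.imwrite('pics/v10.png',cv2.resize(c['image'][120:280,340:500],None,fx=3.7,fy=3.7,interpolation=2)[:,:,::-1])
```

```text
[ 0.4641 -0.35    0.2352] 0.0146615225267001 [ 0.4621 -0.4093 -2.2268] [ 0.2678  0.5445  0.4089  1.9269 -0.3099  0.7358  0.9463]
 red {'n': 57, 'c': array([ 0.4631, -0.3409]), 'med': array([ 0.462 , -0.3297,  0.0855]), 'size': [0.010184117592871189, 0.07501073181629181], 'yaw': -1.484, 'zmax': np.float64(0.08937496917511516)}
```

View pics/v10.png

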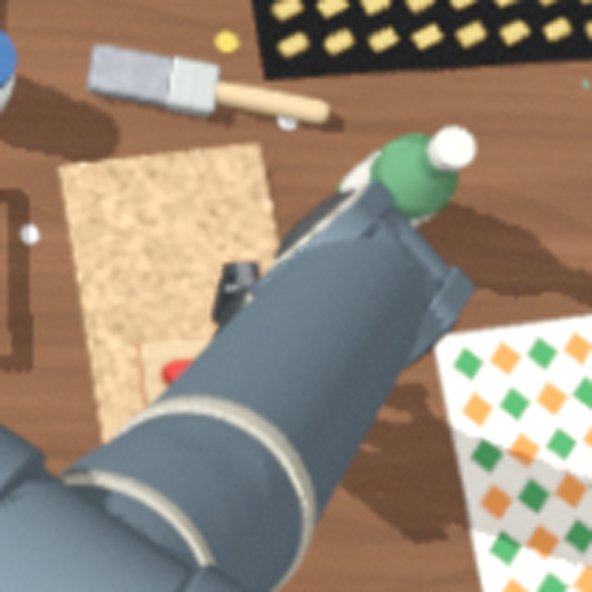

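Picture 9 shows the red block over the lower half of the mat (crop (175,375)), inside its edges. Lowering it.

>>> drive_tool(
  moves=[0, 0.012, 0, 0, 0, 0, 0, 0, 0.02, 0, 0, 0, 0, 0, 0, 0.024, 0, 0, 0, 0, 0, 0, 0.027, 0, 0, 0, 0, 0, 0, 0.029, 0, 0, 0, 0, 0, 0, 0.029, 0, 0, 0, 0, 0],
)

```text
time: 34.73
position: [0.4647, -0.3504, 0.2078]
ee_rot: [0.522, 0.477, 0.522, -0.477]
contact_force: [0.2, 0.1, -1.1]
grip_width: 0.015
```

>>> drive_tool(
  moves=[0, 0.0015, 0, 0, 0, 0, 0, 0, 0.003, 0, 0, 0, 0, 0, 0, 0.003, 0, 0, 0, 0, 0],
)

```text
time: 34.98
position: [0.465, -0.3507, 0.2056]
ee_rot: [0.522, 0.477, 0.521, -0.477]
contact_force: [-0.4, 0.1, 0.4]
grip_width: 0.0148
```

>>> drive_tool(
  moves=[0, 0.001, 0, 0, 0, 0, 0, 0.3, 0.001, 0, 0, 0, 0, 0, 0.5, 0.001, 0, 0, 0, 0, 0, 0.5, 0.001, 0, 0, 0, 0, 0, 0.5, 0.001, 0, 0, 0, 0, 0, 0.5, -0.03, 0, 0, 0, 0, 0, 0.5, -0.07, 0, 0, 0, 0, 0, 0.5, -0.11, 0, 0, 0, 0, 0, 0.5, -0.15, 0, 0, 0, 0, 0, 0.5, -0.15, 0, 0, 0, 0, 0, 0.5, -0.15, 0, 0, 0, 0, 0],
)

```text
time: 35.9
position: [0.4652, -0.3509, 0.3578]
ee_rot: [0.524, 0.477, 0.52, -0.477]
contact_force: [-0.7, 0.2, -0.2]
grip_width: 0.0427
```

Run:
```python
from h import *
s=st();print(s['position'],s['joint_positions'],go([.6205,-.0315,.18],0,s))
c=cam('side'); print(' red',obj(c,'red',[(.35,.65),(-.45,-.25)],(.03,.25))); print(' yel',obj(c,'yellow',[(.5,.75),(-.13,.07)],(.08,.12)))
```

```text
[ 0.4652 -0.3509  0.3578] [ 0.2021  0.3864  0.4843  1.8354 -0.2158  0.9652  0.8685] (array([ 0.0226,  0.1833, -0.3042]), array([ 0.09  ,  0.0037, -0.0053]))
 red {'n': 55, 'c': array([ 0.4654, -0.3438]), 'med': array([ 0.4642, -0.3337,  0.0572]), 'size': [0.006932110991328955, 0.0803162232041359], 'yaw': -1.436, 'zmax': np.float64(0.060835539049603475)}
 yel {'n': 156, 'c': array([ 0.6208, -0.0289]), 'med': array([ 0.6191, -0.0196,  0.1037]), 'size': [0.01649375818669796, 0.08019649982452393], 'yaw': 1.555, 'zmax': np.float64(0.10720834001073906)}
```

Red rests on the mat (ridge top at 57 mm). Now yellow.

>>> drive_tool(
  moves=[0.5, 0, 0.018, -0.03, 0.009, 0, 0, 0.5, 0, 0.036, -0.06, 0.018, 0, 0, 0.5, 0, 0.054, -0.09, 0.027, 0, 0, 0.5, 0, 0.072, -0.12, 0.036, 0, 0, 0.5, 0, 0.09, -0.15, 0.045, 0, 0, 0.5, 0, 0.108, -0.18, 0.054, 0, 0, 0.5, 0, 0.126, -0.21, 0.063, 0, 0, 0.5, 0, 0.144, -0.24, 0.072, 0, 0, 0.5, 0, 0.165, -0.274, 0.09, 0.004, -0.005, 0.5, 0.01, 0.183, -0.304, 0.09, 0.004, -0.005, 0.5, 0.023, 0.183, -0.304, 0.09, 0.004, -0.005, 0.5, 0.023, 0.183, -0.304, 0.09, 0.004, -0.005],
)

```text
time: 36.95
position: [0.619, -0.0276, 0.327]
ee_rot: [0.497, 0.496, 0.506, -0.501]
contact_force: [-1.2, 0.3, 0.5]
grip_width: 0.0428
```

>>> drive_tool(
  moves=[0.5, 0, 0, 0, 0, 0, 0, 0.5, 0, 0, 0, 0, 0, 0],
)

```text
time: 37.12
position: [0.6191, -0.0329, 0.3313]
ee_rot: [-0.497, -0.499, -0.501, 0.502]
contact_force: [-0.2, 0.4, 1.1]
grip_width: 0.0427
```

Run:
```python
from h import *
s=st();print(s['position'],s['grip_width'],go([.6205,-.0315,.0965],0,s))
c=cam('side'); print(' yel',obj(c,'yellow',[(.5,.75),(-.13,.07)],(.08,.12)))
```

```text
[ 0.6191 -0.0329  0.3313] 0.04267510034870654 (array([ 0.0798,  0.0019, -0.0013]), array([-0.0027, -0.0019,  0.0068]))
 yel {'n': 155, 'c': array([ 0.6203, -0.0292]), 'med': array([ 0.6192, -0.0175,  0.1039]), 'size': [0.015350937843322754, 0.07793296873569489], 'yaw': -1.567, 'zmax': np.float64(0.10770433891850166)}
```

>>> drive_tool(
  moves=[0.5, 0.03, 0.001, 0, 0, 0, 0, 0.5, 0.06, 0.001, 0, 0, 0, 0, 0.5, 0.079, 0.001, 0, 0, 0, 0, 0.5, 0.079, 0.001, 0, 0, 0, 0, 0.5, 0.079, 0.001, 0, 0, 0, 0, 0, 0.079, 0.001, 0, 0, 0, 0, 0, 0.079, 0.001, 0, 0, 0, 0, 0, 0.079, 0.001, 0, 0, 0, 0, 0, 0.079, 0.001, 0, 0, 0, 0, 0, 0.079, 0.001, 0, 0, 0, 0, 0, 0.079, 0.001, 0, 0, 0, 0],
)

```text
time: 38.08
position: [0.6211, -0.0315, 0.2551]
ee_rot: [0.499, 0.5, 0.501, -0.5]
contact_force: [-0.9, -0.2, 6.3]
grip_width: 0.0151
```

>>> drive_tool(
  moves=[0, -0.02, 0, 0, 0, 0, 0, 0, -0.05, 0, 0, 0, 0, 0, 0, -0.08, 0, 0, 0, 0, 0, 0, -0.1, 0, 0, 0, 0, 0, 0, -0.1, 0, 0, 0, 0, 0, 0, -0.1, 0, 0, 0, 0, 0],
)

```text
time: 38.58
position: [0.6208, -0.0312, 0.354]
ee_rot: [0.498, 0.5, 0.502, -0.5]
contact_force: [0.4, -0.5, -2.3]
grip_width: 0.0146
```

Run:
```python
from h import *
s=st();print(s['position'],s['grip_width'],s['contact_force'],go([.573,-.345,.15],0.09,s))
c=cam('side'); print(' yel',obj(c,'yellow',[(.5,.75),(-.13,.07)],(.1,.25)))
print(' red',obj(c,'red',[(.35,.65),(-.45,-.25)],(.03,.25)))
```

```text
[ 0.6208 -0.0312  0.354 ] 0.014606975999351937 [ 0.4036 -0.4927 -2.2792] (array([ 0.048 , -0.0477,  0.314 ]), array([-0.0898, -0.0036,  0.0025]))
 yel {'n': 118, 'c': array([ 0.6259, -0.0205]), 'med': array([0.6211, 0.0001, 0.2022]), 'size': [0.020281769335269928, 0.06428848952054977], 'yaw': -1.341, 'zmax': np.float64(0.20599627360289405)}
 red {'n': 64, 'c': array([ 0.4654, -0.3447]), 'med': array([ 0.4649, -0.3284,  0.0565]), 'size': [0.010368461720645428, 0.08158599585294724], 'yaw': -1.487, 'zmax': np.float64(0.060009444060246483)}
```

>>> drive_tool(
  moves=[0, 0, -0.005, 0.03, -0.01, 0, 0, 0, 0, -0.01, 0.06, -0.02, 0, 0, 0, 0, -0.015, 0.09, -0.03, 0, 0, 0, 0, -0.02, 0.125, -0.04, 0, 0, 0, 0, -0.026, 0.16, -0.05, 0, 0, 0, 0, -0.03, 0.195, -0.06, 0, 0, 0, 0, -0.035, 0.23, -0.07, 0, 0, 0, 0, -0.04, 0.26, -0.08, 0, 0, 0, 0, -0.045, 0.29, -0.09, 0, 0, 0, 0.01, -0.048, 0.314, -0.09, 0, 0, 0, 0.04, -0.048, 0.314, -0.09, 0, 0, 0, 0.07, -0.048, 0.314, -0.09, 0, 0],
)

```text
time: 39.63
position: [0.571, -0.3476, 0.2806]
ee_rot: [0.519, 0.477, 0.523, -0.479]
contact_force: [0.8, 1.6, -2.4]
grip_width: 0.0146
```

>>> drive_tool(
  moves=[0, 0.03, 0, 0, 0, 0, 0, 0, 0.045, 0, 0, 0, 0, 0, 0, 0.045, 0, 0, 0, 0, 0, 0, 0.045, 0, 0, 0, 0, 0],
)

```text
time: 39.97
position: [0.5716, -0.3443, 0.2348]
ee_rot: [0.518, 0.476, 0.526, -0.478]
contact_force: [0.3, -0.2, -1.2]
grip_width: 0.0147
```

Run:
```python
from h import *
s=st();print(s['position'],s['grip_width'],s['contact_force'])
c=cam('side'); print(' yel',obj(c,'yellow',[(.45,.7),(-.45,-.25)],(.05,.25))); print(' red',obj(c,'red',[(.35,.65),(-.45,-.25)],(.03,.25)))
```

```text
[ 0.5716 -0.3443  0.2348] 0.014738809896700648 [ 0.272  -0.2288 -1.2176]
 yel {'n': 76, 'c': array([ 0.5713, -0.3401]), 'med': array([ 0.5686, -0.3133,  0.0829]), 'size': [0.012979848310351372, 0.07829566299915314], 'yaw': -1.39, 'zmax': np.float64(0.08723875906693838)}
 red {'n': 54, 'c': array([ 0.4654, -0.3444]), 'med': array([ 0.4642, -0.3356,  0.057 ]), 'size': [0.006879617925733328, 0.07699329406023026], 'yaw': -1.435, 'zmax': np.float64(0.060457421299835716)}
```

>>> drive_tool(
  moves=[0, 0.012, 0, 0, 0, 0, 0, 0, 0.02, 0, 0, 0, 0, 0, 0, 0.024, 0, 0, 0, 0, 0, 0, 0.027, 0, 0, 0, 0, 0, 0, 0.0285, 0, 0, 0, 0, 0, 0, 0.0285, 0, 0, 0, 0, 0],
)

```text
time: 40.52
position: [0.5721, -0.3447, 0.2085]
ee_rot: [0.52, 0.477, 0.524, -0.477]
contact_force: [0.7, 0.3, -1.9]
grip_width: 0.0148
```

>>> drive_tool(
  moves=[0, 0.0015, 0, 0, 0, 0, 0, 0, 0.003, 0, 0, 0, 0, 0, 0, 0.003, 0, 0, 0, 0, 0],
)

```text
time: 40.77
position: [0.5723, -0.3451, 0.2072]
ee_rot: [0.52, 0.477, 0.524, -0.477]
contact_force: [-1.4, 1.3, 5.1]
grip_width: 0.0148
```

>>> drive_tool(
  moves=[0.3, 0, 0, 0, 0, 0, 0, 0.5, 0, 0, 0, 0, 0, 0, 0.5, 0, 0, 0, 0, 0, 0, 0.5, 0, 0, 0, 0, 0, 0, 0.5, -0.03, 0, 0, 0, 0, 0, 0.5, -0.07, 0, 0, 0, 0, 0, 0.5, -0.11, 0, 0, 0, 0, 0, 0.5, -0.15, 0, 0, 0, 0, 0, 0.5, -0.15, 0, 0, 0, 0, 0, 0.5, -0.15, 0, 0, 0, 0, 0],
)

```text
time: 41.6
position: [0.5733, -0.3459, 0.3589]
ee_rot: [0.522, 0.477, 0.522, -0.477]
contact_force: [0.2, 0.0, -0.9]
grip_width: 0.043
```

Run:
```python
from h import *
s=st();print(s['position'],s['joint_positions'],go([.567,-.151,.19],np.pi/2,s))
c=cam('side'); print(' yel',obj(c,'yellow',[(.45,.7),(-.45,-.25)],(.03,.25))); print(' red',obj(c,'red',[(.35,.65),(-.45,-.25)],(.03,.25)))
print(' bar',obj(c,'red',[(.4,.75),(-.25,-.1)],(.048,.1)))
c=cam('top');print(' bar',obj(c,'red',[(.4,.75),(-.25,-.1)],(.048,.1)))
```

```text
[ 0.5733 -0.3459  0.3589] [ 0.1759  0.5229  0.4424  1.6182 -0.2487  1.0562  0.7795] (array([ 0.014 ,  0.0112, -0.1947]), array([-1.4809,  0.0004, -0.0007]))
 yel {'n': 98, 'c': array([ 0.5711, -0.3428]), 'med': array([ 0.5704, -0.325 ,  0.0562]), 'size': [0.016307292506098747, 0.08143254369497299], 'yaw': -1.496, 'zmax': np.float64(0.05968756181975129)}
 red {'n': 57, 'c': array([ 0.4655, -0.3441]), 'med': array([ 0.4639, -0.3293,  0.0573]), 'size': [0.007281987462192774, 0.0790785402059555], 'yaw': -1.43, 'zmax': np.float64(0.06071121076981262)}
 bar {'n': 198, 'c': array([ 0.5682, -0.1381]), 'med': array([ 0.5657, -0.1463,  0.0546]), 'size': [0.04078592360019684, 0.14833204448223114], 'yaw': -0.057, 'zmax': np.float64(0.05833463208073566)}
 bar {'n': 113, 'c': array([ 0.5651, -0.133 ]), 'med': array([ 0.5486, -0.1502,  0.0542]), 'size': [0.04442761838436127, 0.1441369205713272], 'yaw': 0.023, 'zmax': np.float64(0.05800701129123368)}
```

>>> drive_tool(
  moves=[0.5, 0, 0, -0.016, 0.12, 0, 0, 0.5, 0, 0, -0.032, 0.24, 0, 0, 0.5, 0, 0, -0.048, 0.36, 0, 0, 0.5, 0, 0.002, -0.064, 0.48, 0, 0, 0.5, 0, 0.003, -0.08, 0.6, 0, 0, 0.5, 0, 0.004, -0.1, 0.72, 0, 0, 0.5, 0, 0.005, -0.12, 0.84, 0, 0, 0.5, 0, 0.006, -0.14, 0.96, 0, 0, 0.5, 0, 0.007, -0.16, 1.08, 0, 0, 0.5, 0, 0.009, -0.18, 1.2, 0, 0, 0.5, 0.014, 0.011, -0.195, 1.32, 0, 0, 0.5, 0.014, 0.011, -0.195, 1.44, 0, 0],
)

```text
time: 42.7
position: [0.5659, -0.145, 0.3382]
ee_rot: [-0.075, -0.699, -0.081, 0.707]
contact_force: [0.8, 0.2, 0.2]
grip_width: 0.0427
```

>>> drive_tool(
  moves=[0.5, 0, 0, 0, 0.12, 0, 0, 0.5, 0, 0, 0, 0.22, 0, 0, 0.5, 0, 0, 0, 0.22, 0, 0, 0.5, 0, 0, 0, 0.22, 0, 0],
)

```text
time: 43.03
position: [0.5659, -0.1495, 0.3408]
ee_rot: [-0.0, -0.704, -0.002, 0.71]
contact_force: [0.1, 0.8, -0.9]
grip_width: 0.0424
```

Run:
```python
from h import *
s=st();print(s['position'],s['joint_positions'],go([.567,-.151,.054],np.pi/2,s))
```

```text
[ 0.5659 -0.1495  0.3408] [-0.4321  0.4998  0.8501  1.8542 -0.4424  0.9978 -0.9596] (array([ 0.1318,  0.0019, -0.0022]), array([0.0035, 0.0081, 0.0027]))
```

>>> drive_tool(
  moves=[0.4, 0.03, 0.001, 0, 0, 0, 0, 0.4, 0.06, 0.001, 0, 0, 0, 0, 0.4, 0.09, 0.001, 0, 0, 0, 0, 0.4, 0.12, 0.001, 0, 0, 0, 0, 0.4, 0.13, 0.001, 0, 0, 0, 0, 0.4, 0.13, 0.001, 0, 0, 0, 0],
)

```text
time: 43.53
position: [0.5644, -0.1502, 0.2096]
ee_rot: [0.001, -0.703, -0.002, 0.711]
contact_force: [-0.1, 0.4, -0.0]
grip_width: 0.0341
```

>>> drive_tool(
  moves=[0.2, 0, 0, 0, 0, 0, 0, 0, 0, 0, 0, 0, 0, 0, 0, 0, 0, 0, 0, 0, 0, 0, 0, 0, 0, 0, 0, 0, 0, 0, 0, 0, 0, 0, 0, 0, 0, 0, 0, 0, 0, 0],
  force=30,
)

```text
time: 44.03
position: [0.5662, -0.1512, 0.2138]
ee_rot: [0.0, -0.706, -0.001, 0.708]
contact_force: [-0.6, -1.9, 6.4]
grip_width: 0.0103
```

Run:
```python
from h import *
s=st();print(s['position'],s['grip_width'],s['contact_force'],go([.567,-.151,.054],np.pi/2,s)[1])
```

```text
[ 0.5662 -0.1512  0.2138] 0.010323049382914484 [-0.5648 -1.8873  6.3924] [0.0009 0.0021 0.0018]
```

>>> drive_tool(
  moves=[0, -0.012, -0.0005, 0, 0, 0, 0, 0, -0.028, -0.002, 0, 0, 0, 0, 0, -0.0435, -0.005, 0, 0, 0, 0, 0, -0.059, -0.009, 0, 0, 0, 0, 0, -0.072, -0.0135, 0, 0, 0, 0, 0, -0.085, -0.019, 0, 0, 0, 0, 0, -0.0995, -0.0265, 0, 0, 0, 0, 0, -0.111, -0.034, 0, 0, 0, 0, 0, -0.124, -0.043, 0, 0, 0, 0, 0, -0.135, -0.052, 0, 0, 0, 0, 0, -0.146, -0.0635, 0, 0, 0, 0, 0, -0.1555, -0.074, 0, 0, 0, 0],
)

```text
time: 45.03
position: [0.5653, -0.0804, 0.3704]
ee_rot: [-0.0, -0.705, 0.002, 0.709]
contact_force: [-3.5, -9.0, 6.5]
grip_width: 0.0108
```

>>> drive_tool(
  moves=[0, -0.0085, -0.011, 0, 0, 0, 0, 0, -0.016, -0.023, 0, 0, 0, 0, 0, -0.023, -0.035, 0, 0, 0, 0, 0, -0.029, -0.048, 0, 0, 0, 0, 0, -0.0345, -0.063, 0, 0, 0, 0, 0, -0.038, -0.076, 0, 0, 0, 0, 0, -0.0415, -0.092, 0, 0, 0, 0, 0, -0.0435, -0.106, 0, 0, 0, 0, 0, -0.0445, -0.1215, 0, 0, 0, 0, 0, -0.0445, -0.1355, 0, 0, 0, 0, 0, -0.043, -0.1515, 0, 0, 0, 0, 0, -0.04, -0.1665, 0, 0, 0, 0],
)

```text
time: 46.03
position: [0.5641, 0.0906, 0.4092]
ee_rot: [0.0, -0.702, -0.003, 0.712]
contact_force: [-11.7, -32.4, 37.0]
grip_width: 0.0106
```

>>> drive_tool(
  moves=[0, 0, 0, 0, 0, 0, 0, 0, 0, -0.001, 0, 0, 0, 0, 0.3, 0, 0, 0, 0, 0, 0, 0.5, 0, 0, 0, 0, 0, 0, 0.6, 0, 0, 0, 0, 0, 0, 0.6, -0.03, 0, 0, 0, 0, 0, 0.6, -0.06, 0, 0, 0, 0, 0, 0.6, -0.1, 0, 0, 0, 0, 0, 0.6, -0.1, 0, 0, 0, 0, 0, 0.6, -0.1, 0, 0, 0, 0, 0],
)

```text
time: 46.87
position: [0.5673, 0.0889, 0.5107]
ee_rot: [0.001, -0.707, -0.002, 0.707]
contact_force: [0.8, -0.3, 0.4]
grip_width: 0.0509
```

>>> drive_tool(
  moves=[0.6, 0, 0.04, 0.02, 0, 0, 0, 0.6, 0, 0.08, 0.04, 0, 0, 0, 0.6, 0, 0.12, 0.06, 0, 0, 0, 0.6, 0, 0.16, 0.08, 0, 0, 0, 0.6, 0, 0.2, 0.1, 0, 0, 0, 0.6, 0, 0.2, 0.1, 0, 0, 0, 0.6, 0, 0.2, 0.1, 0, 0, 0],
)

```text
time: 47.45
position: [0.4644, -0.1155, 0.5078]
ee_rot: [0.004, -0.705, 0.001, 0.709]
contact_force: [-0.0, -0.3, -0.1]
grip_width: 0.0513
```

Run:
```python
from h import *
s=st();print(s['position'],s['time'],s['contact_force'])
C={n:cam(n) for n in('side','top')}
for n,c in C.items():
    print(' yel',obj(c,'yellow',[(.45,.7),(-.45,-.25)],(.03,.25))); print(' red',obj(c,'red',[(.35,.65),(-.45,-.25)],(.03,.25)))
    print(' bar',obj(c,'red',[(.4,.75),(.0,.2)],(.2,.3))); save(c,n+'F.png')
for nm in ['jar_indigo','jar_rust','bottle','brush','tape','bowl','awl']:
    r={n:ctrl.place_of(n,nm) for n in C}; print(nm,{n:[np.round(x['pixel']).astype(int).tolist() for x in r[n][:2]] for n in C})
```

```text
[ 0.4644 -0.1155  0.5078] 47.45 [-0.049  -0.2817 -0.0971]
 yel {'n': 105, 'c': array([ 0.5712, -0.344 ]), 'med': array([ 0.5699, -0.3265,  0.0556]), 'size': [0.016452550888061523, 0.0842759758234024], 'yaw': -1.482, 'zmax': np.float64(0.0597187728713079)}
 red {'n': 56, 'c': array([ 0.4654, -0.3456]), 'med': array([ 0.4638, -0.3324,  0.0561]), 'size': [0.009930785745382309, 0.07984945178031921], 'yaw': -1.48, 'zmax': np.float64(0.05994516524053225)}
 bar {'n': 327, 'c': array([0.5646, 0.0938]), 'med': array([0.5537, 0.0939, 0.249 ]), 'size': [0.013888604938983917, 0.1507880538702011], 'yaw': 0.036, 'zmax': np.float64(0.2527079969911254)}
 yel None
 red {'n': 30, 'c': array([ 0.4584, -0.3418]), 'med': array([ 0.4589, -0.3466,  0.0552]), 'size': [0.0041137998923659325, 0.06950335204601288], 'yaw': -1.466, 'zmax': np.float64(0.05919782145752627)}
 bar {'n': 72, 'c': array([0.5616, 0.0855]), 'med': array([0.5423, 0.0885, 0.2488]), 'size': [0.011011711321771145, 0.1463792771100998], 'yaw': 0.009, 'zmax': np.float64(0.25241464364610994)}
jar_indigo {'side': [[217, 181]], 'top': [[393, 224]]}
jar_rust {'side': [[157, 323]], 'top': [[165, 138]]}
bottle {'side': [[266, 124], [286, 150]], 'top': [[439, 177], [392, 207]]}
brush {'side': [[232, 142], [219, 183]], 'top': [[395, 142], [160, 274]]}
tape {'side': [[342, 187], [304, 154]], 'top': [[340, 273]]}
bowl {'side': [[334, 337], [233, 142]], 'top': [[162, 276]]}
awl {'side': [[248, 221]], 'top': [[239, 249], [343, 272]]}
```

View pics/sideF.png

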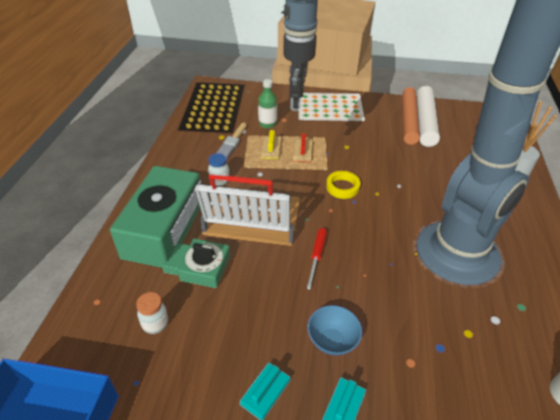

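View pics/topF.png

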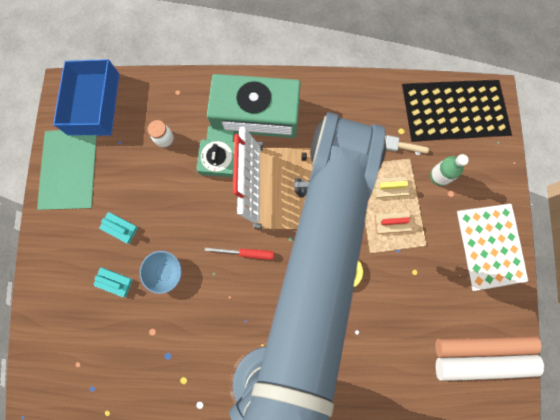

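Pictures 10 and 11 show the rack folded home, with its bar back at the starting reading. Both blocks stand on the mat at side (271,145) and (303,147), the dial is on the red line, and the bystanders are in place. The gripper is clear.

```bash
python3 -c "
from h import *
print(ctrl.job_done())"
```

```text
the job is handed in; nothing more can be done
None
```

I finished the job and handed it in at about 49 s of the 210 s allowed; no verdict is reported. Only the red and yellow blocks were there, with no blue one, and I left the turquoise look-alikes alone.

I opened the rack, laid both blocks on it and turned the dial to two dots for about 5.5 s before turning it back to off. I then moved both blocks to the mat and folded the rack up again. The red block was knocked about 3.5 cm aside early in the run, so I measured it again before grasping it.

Last checks:
- **Blocks:** both lie flat on the cork side by side, about 106 mm apart, with ridge tops at about 56–57 mm as expected. They had not moved between placing and hand-in.
- **Rack:** the bar is back within about 1 mm of its starting reading, so it is folded home.
- **Dial:** the pointer is on the red line. One bar-angle fit after the turn-back read about 10° off, but those fits scattered this much before too, and the picture shows it at off.
- **Bystanders:** the detections and pictures show them where they started. Two detections were clear mislabels (the awl in the side view, the indigo jar in the top view); the pictures show both in place, with the jar hidden behind the arm from above.
- **Gripper:** open, high up and touching nothing.

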